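Shut down the cooking corner: hob off, caddies onto the rail

ROBOT

A 7-joint arm with a two-finger parallel gripper is mounted at the origin on the work surface. World frame = base frame: x ahead of the robot, y to its left, z up, the work surface at z = 0. Lengths are in m, angles in degrees, forces in N, time in s.
With the tool pointing down it reaches from about 0.425 to 0.875 m from the base axis. Payload 4.7 kg.
Tool frame: the origin (TCP) lies between the finger pads, 19 mm behind the fingertips; this is the grasp point; y points along the fingers, z is the direction in which the jaws open and shut, and the axes are right-handed (so a half turn about y gives the same grasp; the last joint's range is limited). The gripper opens to 87 mm and grips with 3 to 60 N. Pads are 19 mm wide; open, the fingers measure 117 mm over their backs; the gripper's body (75 mm by 190 mm) begins 51 mm behind the grasp point.
Start: joints at [-67.317, 18.392, -4.016, 83.108, 1.295, 78.541, -3.26], TCP at [0.242, 0.603, 0.241] pointing down, gripper open.
Joint ranges: [-163.93, 163.93], [-17.29, 119.83], [-79.2, 71.16], [3.27, 140.29], [-89.18, 269.18], [5.43, 117.66], [-154.24, 154.24]. Speed limits (degrees/s): [147.25, 147.25, 180, 180, 180, 180, 180].

INTERFACE

Orientations are given as [roll, pitch, yaw] about the fixed x, y, z axes, in that order (R = Rz(yaw) Ry(pitch) Rx(roll)).
In Python, from cell import env, read_camera, camera_info, job, models gives the robot as it stands.
- The arm moves only by the tool move_arm, never from a script. Its argument "moves" is a list of rows, each a list of 6 numbers: the shift along the tool's x, y, z in mm, then the turn, a rotation vector about the tool's x, y, z in degrees. In form: [[x, y, z, ax, ay, az], ...]. A call has 1 to 20 rows; each row is the pose to reach, as a shift and turn from the pose commanded when the call began, along the tool's axes at that moment; what a row does not reach only later rows make up. A row lasts 1/12 s, in which the tool goes at most 41.7 mm and 7.16 degrees, less where a joint would pass 70% of its speed; a pose out of reach is approached as far as the arm can. A call with a gripper value outside its range is refused whole. "claw" is the finger opening in mm, from 0 to 87, set as the call begins (left out, the last holds). The fingers move at their own pace and stop on an object; "newtons" is the grip in N (left out, the last holds). Time passes only in rows, so rows that repeat a pose let the fingers close. It gives the time, the measured TCP pose, the force and the opening at its end, in the units of the state.
- env.get_obs(): the state, without advancing time (a new reading comes with each control period).
- read_camera(name): name is "scene" or "top" or "wrist"; returns (picture, depth): 420x560x3 uint8, red, green, blue; 420x560 float32, m along the optical axis (not along the pixel's ray), 0 where there is no reading.
- camera_info(name): a dict with "fx", "fy", "cx", "cy" (pixels), "R" (3x3) and "t" (3): a world point X has camera coordinates R X + t. Camera axes: x right, y down, z forward; pixel columns grow to the right and rows downward; lengths in m; the calibration is good to about 2 mm. The wrist camera is an equidistant fisheye: a pixel r from the principal point sees the ray r / f radians off the axis. A picture is of the moment at which its call begins: read the wrist's pose just before it. camera_info takes no time and is no camera call; for the wrist camera it gives the pose at the moment of the call.
- job.sign_off(): hands the job in, once; it reports no verdict.
Trained networks look in the newest picture that a camera, given by its name, has taken for a name from the list of things; names that differ only in an ending like _2 or _b are one class to them, and where a whole thing is asked for, a point or a joint stands for the part that bears it (a point fixed in the world has none). Each returns a list of dicts, best first, with "score" (0 to 1); they miss things now and then, are a little off and sometimes report something else, mostly with a low value. They report only what shows in the picture. A call takes as long as a camera call.
- models.spot_in(target, camera): "point" ([x, y, z] in m, in world coordinates, good to about 4 mm: the middle of the surface that is visible of it).
- models.cut_out(target, camera): "mask" (420x560 bool, what is visible of it).
The state is a dict: "time_s": time; "qpos": joint angles; "joint_velocities": joint speeds; "effort": joint torques, N m; "tool_pos": TCP position; "tool_rot": TCP orientation; "force": force on the tool from outside, world axes, zero at the start; "wrist_torque": the same for the moment, N m; "grip_width": finger opening in m.
Only numpy, scipy, OpenCV 4.12 (cv2) and the standard library are available. Lean on these libraries where they do the work, as an engineer would, in place of code of your own. Each camera call takes 0.05 s, during which the arm holds its last target.

TASK

First switch the hob off: press its sprung knob down, turn it clockwise while pressed until it stops at off, and let it spring up again. Then clear the counter: hang every caddy by its hook on the open right-hand part of the rail, tabs towards the robot, and slide it along the rail to the left until its cup is wholly past the right-hand edge of the wooden board above the rail; leave all caddies hanging there still, by themselves, and leave the pot, bottle and jar where they stand.

Things in the scene. Friction and masses are not known exactly. Their poses are not given: they have to be found in the camera images.
- knob (a joint): hob knob's turning angle, rad, 0 = off (a hard stop), growing anticlockwise seen from above, up to 1.3. Starts at 0.95 to 1.2 (on). A hidden gate blocks it between 0.09 and 0.87 unless it is pressed down over 4 mm; pressed, it turns easily (0.03 N m). At both ends it springs up when let go; between, it stays down.
- knob_press (a joint): how far the knob is pressed down, m: 0 up, 0.006 fully down. Spring: 6 N to start, 13 N at full travel.
- knob_grip (a point): point on the knob's axis to grip at, 55 mm above the counter with the knob up; sinks and turns with it. x lies along the grip bar, z up: pinch across the bar (along y). Aluminium bar 50 x 14 mm, its top 10 mm above this point, on a round skirt of 52 mm diameter whose top is 23 mm below this point. Black pointer line on the -x end.
- hob: black single-burner hob plate 500 (x) x 270 (y) x 10 mm, fixed flat on the counter to the robot's right; origin: centre of its underside. The knob stands near its robot-side end, at (-165, 40) mm in its frame; the burner with its pan supports is at (60, 0).
- rack: fixed rail stand. Origin on the counter under the rail; y along the rail to the left, x across it, away from the robot. Steel rail, 14 mm diameter, axis at z 203 mm (top 210), y -190..290, an 18 mm post at each end. Its open part, where hooks can be put on, is y -180..-30. For the board see board_edge.
- board_edge (a point): the mark: rail's top below the wooden board's right-hand edge (y -30 mm in the rack's frame). Board in that frame: x 2..92, y -30..280, z 226..244 mm; it leaves hung hooks 12 mm of air, so none can be put on or lifted off there. Two 14 mm legs at x 75, y -20 and 270. A cup is wholly past the edge when the caddy's origin is at y over -2 mm.
- rail_open (a point): point at the top of the rail in the middle of its open right-hand part (y = -105 mm in the rack's frame, z = 210).
- caddy1: metal caddy with hook, 208 mm tall, 0.3 kg, weighted base. Origin: centre of its underside; x from grip tab to hook tip, z up. In mm: open cup x, y -28..28, 70 high. Plate at x -24 rises to a strap hook (y -15..15, 4 thick, open downwards): inside x -22..18, flat inner top z 150, outer top 154, free tip (x 18..22) ends at z 124. Black tab on top: see caddy2. May be absent (None).
- caddy2: same as caddy1. The black upright grip tab of each caddy: centre x -25 mm, 8 mm thick (x), 16 mm wide (y), from z 132 to its top at 208 mm. Pinch it from above across the 16 mm (along y), TCP near z 190. May be absent (None).
- caddy3: same as caddy1. A hung caddy has the rail under its hook's flat, its origin 60 mm up and about under the rail, its cup below the rail and its tab on the robot's side; it slides along the rail with light friction. May be absent (None).
- caddy4: same as caddy1. To hook a caddy on, bring it level from the robot's side with its tip some 10 mm above the rail (cup passing under the rail), then lower it. May be absent (None).
- pot: steel pot 160 mm across, 85 mm high, standing on the burner; leave it alone. Origin: centre of its underside.
- oil: glass bottle, 64 mm across, 220 mm high, left of the rail; leave it alone. Origin: centre of its underside.
- jar: glass jar with steel lid, 72 mm across, 110 mm high, left of the caddies; leave it alone. Origin: centre of its underside.

How it is judged (in metres and radians):
On the way, in this order (a step that is already met when the one before it is completed fails the run):
1. the knob is pressed down while still on (value of joint knob_press above 0.003 m and value of joint knob above 0.5 rad), for 0.1 s.
2. the knob, still pressed, is turned to off (value of joint knob_press above 0.002 m and value of joint knob below 0.1 rad), for 0.1 s.
3. every caddy hangs on the rail, past the board's right-hand edge (y of caddy1 in the frame of rack between -0.007 and 0.275 m and x of caddy1 in the frame of rack between -0.02 and 0.02 m and z of caddy1 in the frame of rack between 0.05 and 0.07 m and angle between each of caddy1, caddy2, caddy3, caddy4's own z axis and vertical below 0.2 rad and y of caddy2 in the frame of rack between -0.007 and 0.275 m and x of caddy2 in the frame of rack between -0.02 and 0.02 m and z of caddy2 in the frame of rack between 0.05 and 0.07 m and y of caddy3 in the frame of rack between -0.007 and 0.275 m and x of caddy3 in the frame of rack between -0.02 and 0.02 m and z of caddy3 in the frame of rack between 0.05 and 0.07 m and y of caddy4 in the frame of rack between -0.007 and 0.275 m and x of caddy4 in the frame of rack between -0.02 and 0.02 m and z of caddy4 in the frame of rack between 0.05 and 0.07 m), for 0.2 s.
At the end, for the whole second after the job is handed in: knob at off (under 0.1 rad) and up (under 1.5 mm); every caddy present hangs still on the rail (origin 50 to 70 mm up, within 20 mm of the rail's line, tilt under 0.2 rad, under 30 mm/s), its cup wholly past the board's right-hand edge (origin y over -7 mm in the rack's frame) (all of step 3 and value of joint knob below 0.1 rad and value of joint knob_press below 0.0015 m and linear speed of each of caddy1, caddy2, caddy3, caddy4 below 0.03 m/s); the robot touches nothing.
It fails at once if the pot is pushed aside (over 30 mm) or tipped (distance of pot from where it was at the start of the episode above 0.03 m or angle between pot's own z axis and vertical above 0.3 rad).
It fails at once if the bottle is pushed aside (over 30 mm) or tipped (distance of oil from where it was at the start of the episode above 0.03 m or angle between oil's own z axis and vertical above 0.3 rad).
It fails at once if the jar is pushed aside (over 30 mm) or tipped (distance of jar from where it was at the start of the episode above 0.03 m or angle between jar's own z axis and vertical above 0.3 rad).
Of caddy1, caddy2, caddy3, caddy4 only 3 to 4 are there at a start; the rules pass over those that are not, and their reading is None.
At some moment in a run one of caddy1, caddy2, caddy3, caddy4 may be knocked a few centimetres aside while the robot is not near it.
It also fails if it takes over 210 s, if anything falls off the work surface, if the arm or the gripper's body presses on something with over 40 N, if the wrist force passes 120 N, or if a joint passes its speed limit or range.

## Working session

There is one attempt and no reset: what is moved stays moved. The work goes in short steps, Python scripts to look and compute and a tool call to move; the robot and the scene stay as the last step left them, time stands still between calls to the robot, and variables do not carry over. Pictures are saved under pics/ and viewed, and the job is handed in when it is done.

Besides the shell and the picture viewer there is one more tool, called after "Call:" as name(argument=value, ...), one argument or row to a line, values as JSON. move_arm: Moves the arm, as the interface text tells. Its arguments: {"type":"object","properties":{"moves":{"type":"array","items":{"type":"array","items":{"type":"number"}}},"claw":{"type":"number"},"newtons":{"type":"number"}},"required":["moves"]}

```bash
ls; mkdir -p pics
python3 - <<'E'
from cell import env, read_camera, camera_info, job, models
import cv2
o=env.get_obs(); print(o)
for n in ("scene","top","wrist"):
    p,d=read_camera(n); cv2.imwrite(f"pics/{n}0.png",p[:,:,::-1]); i=camera_info(n); print(n,i)
E
```

```text
pics
{'time_s': 0.0, 'qpos': array([-67.31592306,  18.43787843,  -4.01623724,  83.1751043 ,
         1.29655326,  78.54166103,  -3.26100326]), 'joint_velocities': array([-0.02959513, -0.01961323, -0.01375811,  0.14056499, -0.02148375,
       -0.04139073, -0.06713178]), 'effort': array([-3.97082840e-04, -4.91283417e+01, -4.04274585e-01, -3.12532425e+01,
       -6.41271682e-02,  4.35580546e-02,  1.81340756e-04]), 'tool_pos': array([0.24204347, 0.60268766, 0.24017321]), 'tool_rot': array([-9.01093088e+01, -7.13823474e-03, -2.18743396e+01]), 'force': array([-0.63894354,  0.38603918,  0.80367661]), 'wrist_torque': array([-0.03843546, -0.03748901, -0.02617214]), 'grip_width': 0.08721460386312958}
scene {'fx': 456.4862171342514, 'fy': 456.4862171342514, 'cx': 272.3239132583903, 'cy': 201.96485914015165, 'R': array([[-8.78701895e-01,  4.77370122e-01,  8.63845786e-04],
       [ 3.16347873e-01,  5.83659266e-01, -7.47840815e-01],
       [-3.57501053e-01, -6.56855865e-01, -6.63877526e-01]]), 't': array([ 0.4424251 , -0.08095627,  1.55972172])}
top {'fx': 381.41066933542334, 'fy': 381.41066933542334, 'cx': 275.82475170853246, 'cy': 209.81225046153486, 'R': array([[-7.22449831e-03, -9.99973656e-01, -7.02976307e-04],
       [-9.95750166e-01,  7.25852627e-03, -9.18091563e-02],
       [ 9.18118402e-02,  3.67136798e-05, -9.95776373e-01]]), 't': array([0.05824538, 0.53718338, 1.31089668])}
wrist {'fx': 325.19226210127806, 'fy': 325.19226210127806, 'cx': 282.63718062533644, 'cy': 206.620275722936, 'R': array([[ 0.37102602,  0.92862106, -0.00161817],
       [ 0.88857736, -0.35451947,  0.29111204],
       [ 0.26975909, -0.10944801, -0.9566876 ]]), 't': array([-0.6493262 , -0.03662787,  0.39212222])}
```

View pics/scene0.png

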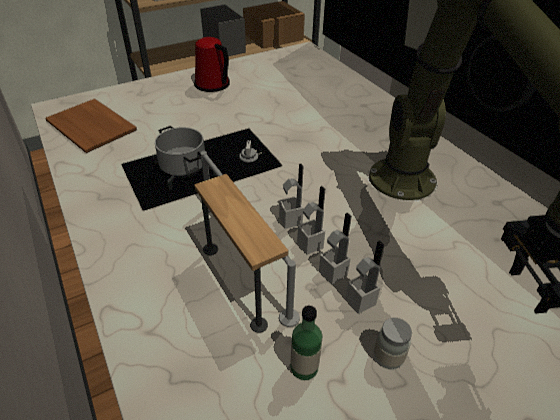

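View pics/top0.png

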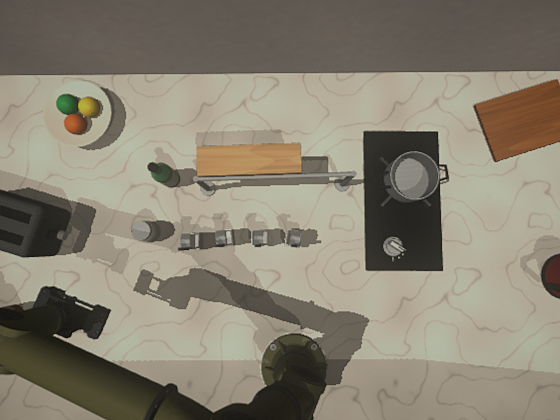

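```bash
cat > h.py <<'E'
from cell import env, read_camera, camera_info, job, models
import numpy as np, cv2
from scipy.spatial.transform import Rotation as Ro
def cloud(n):
    p,d=read_camera(n); i=camera_info(n)
    v,u=np.mgrid[:420,:560]
    a=(u-i['cx'])/i['fx'];b=(v-i['cy'])/i['fy']
    if n=='wrist':
        r=np.hypot(a,b); s=np.where(r>1e-6,np.tan(r)/np.maximum(r,1e-6),1); a=a*s;b=b*s
    X=np.stack([a*d,b*d,d],-1)
    W=(X-i['t'])@i['R']   # R^T (X-t)
    W[d==0]=np.nan
    return p,d,W
def tool():
    o=env.get_obs(); return o, o['tool_pos'], Ro.from_euler('xyz',o['tool_rot'],degrees=True)
def rel(target,yaw=None):
    """target TCP world pos -> shift in tool axes mm from measured pose"""
    o,p,R=tool(); return R.inv().apply(np.array(target)-p)*1000
E
python3 - <<'E'
from h import *
o,p,R=tool(); print(R.as_matrix().round(3))
for n in ("top","scene"):
    p,d,W=cloud(n); cv2.imwrite(f"pics/{n}1.png",p[:,:,::-1])
    for t in ("caddy1","knob_grip","knob","hob","rack","pot","oil","jar"):
        for m in models.cut_out(t,n):
            k=m['mask']; w=W[k]; w=w[~np.isnan(w[:,0])]
            if len(w): print(n,t,round(m['score'],2),k.sum(),np.argwhere(k).mean(0).round()[::-1],'lo',np.percentile(w,2,axis=0).round(3),'hi',np.percentile(w,98,axis=0).round(3))
        for m in models.spot_in(t,n): print('   spot',t,round(m['score'],2),np.round(m['point'],3))
E
```

```text
[[ 0.928 -0.     0.373]
 [-0.373 -0.001  0.928]
 [ 0.    -1.    -0.001]]
top caddy1 0.86 286 [293. 238.] lo [ 0.411 -0.033  0.009] hi [0.466 0.024 0.21 ]
top caddy1 0.78 369 [191. 241.] lo [0.405 0.314 0.009] hi [0.457 0.356 0.204]
top caddy1 0.63 318 [224. 237.] lo [0.413 0.202 0.009] hi [0.47  0.246 0.208]
top caddy1 0.49 299 [259. 237.] lo [ 0.412  0.083 -0.   ] hi [0.469 0.138 0.208]
   spot caddy1 0.88 [0.437 0.338 0.07 ]
   spot caddy1 0.83 [0.44  0.226 0.133]
   spot caddy1 0.62 [0.439 0.004 0.141]
   spot caddy1 0.6 [0.445 0.108 0.141]
top knob_grip 0.44 193 [394. 245.] lo [ 0.388 -0.373  0.018] hi [ 0.433 -0.328  0.07 ]
   spot knob_grip 0.5 [ 0.411 -0.349  0.027]
top knob 0.44 176 [393. 246.] lo [ 0.388 -0.37   0.023] hi [ 0.433 -0.327  0.07 ]
   spot knob 0.71 [ 0.411 -0.345  0.032]
top hob 0.87 8469 [400. 207.] lo [ 0.332 -0.524  0.004] hi [ 0.814 -0.261  0.045]
   spot hob 0.78 [ 0.515 -0.372  0.009]
   spot hob 0.61 [ 0.646 -0.414  0.045]
   spot hob 0.38 [0.652 0.131 0.244]
top rack 0.68 4094 [255. 164.] lo [ 0.612 -0.178  0.007] hi [0.711 0.296 0.248]
   spot rack 0.9
[... 1057 characters left out ...]
16] hi [ 0.434 -0.324  0.068]
   spot knob 0.47 [ 0.417 -0.34   0.035]
scene hob 0.64 5069 [200. 168.] lo [ 0.335 -0.517  0.005] hi [ 0.818 -0.258  0.045]
   spot hob 0.72 [ 0.559 -0.35   0.01 ]
scene rack 0.69 5438 [245. 234.] lo [ 0.615 -0.172  0.006] hi [0.716 0.309 0.247]
   spot rack 0.69 [0.669 0.192 0.247]
scene pot 0.81 2040 [180. 149.] lo [ 0.564 -0.501  0.031] hi [ 0.718 -0.292  0.13 ]
   spot pot 0.63 [ 0.64  -0.402  0.088]
scene oil 0.63 1867 [306. 346.] lo [0.625 0.406 0.   ] hi [0.687 0.463 0.222]
   spot oil 0.66 [0.67 0.44 0.13]
   spot oil 0.36 [0.67  0.192 0.25 ]
scene jar 0.9 1526 [393. 343.] lo [0.441 0.473 0.006] hi [0.503 0.535 0.113]
   spot jar 0.6 [0.481 0.51  0.085]
```

```bash
cat > fit.py <<'E'
from h import *
def tabs(Ws, box=(0.37,0.5,-0.08,0.42)):
    A=np.concatenate([W.reshape(-1,3) for W in Ws]); A=A[~np.isnan(A[:,0])]
    return A
E
python3 - <<'E'
from h import *
out={}
for n in ("top","scene"):
    p,d,W=cloud(n); out[n]=W; np.save(f"W_{n}.npy",W)
    m=models.cut_out("rack",n)[0]['mask']; np.save(f"rk_{n}.npy",m)
    A=W[m]; A=A[~np.isnan(A[:,0])]
    b=A[(A[:,2]>.238)&(A[:,2]<.252)]; r=cv2.minAreaRect((b[:,:2]*1000).astype(np.float32)); print(n,'board',r,cv2.boxPoints(r).round(1).tolist(),np.median(b[:,2]))
    q=A[(A[:,2]>.203)&(A[:,2]<.218)]
    print('rail pts',len(q)); 
    if len(q)>10:
        c=cv2.fitLine((q[:,:2]*1000).astype(np.float32),cv2.DIST_HUBER,0,.01,.01).ravel(); print('line',c, 'yrange',q[:,1].min(),q[:,1].max(), np.percentile(q[:,2],[5,50,95]))
    F=W.reshape(-1,3);F=F[~np.isnan(F[:,0])]
    for y0 in (.004,.112,.228,.34):
        s=F[(abs(F[:,1]-y0)<.05)&(F[:,0]>.37)&(F[:,0]<.5)]
        t=s[(s[:,2]>.165)]; k=s[(s[:,2]>.14)&(s[:,2]<.16)]
        top=s[s[:,2]>.2]
        print('caddy',y0,'tab n',len(t),t.mean(0).round(4),'x',np.percentile(t[:,0],[3,97]).round(3),'y',np.percentile(t[:,1],[3,97]).round(3),'hook',len(k),k.mean(0).round(4),cv2.minAreaRect((k[:,:2]*1000).astype(np.float32)) if len(k)>4 else '')
    s=F[(F[:,2]>.055)&(F[:,2]<.075)&(F[:,0]>.37)&(F[:,0]<.46)&(abs(F[:,1]+.35)<.05)]
    print('knob top',len(s),s.mean(0).round(4),cv2.minAreaRect((s[:,:2]*1000).astype(np.float32)), s.max(0))
    s=F[(F[:,2]>.02)&(F[:,2]<.045)&(F[:,0]>.37)&(F[:,0]<.46)&(abs(F[:,1]+.35)<.05)]
    print('skirt',len(s),s.mean(0).round(4),cv2.minAreaRect((s[:,:2]*1000).astype(np.float32)))
    p2=cv2.resize(p[200:270,150:420] if n=='top' else p[130:320,220:400],None,fx=2.9 if n=='top' else 3,fy=2.9 if n=='top' else 3,interpolation=cv2.INTER_CUBIC); cv2.imwrite(f"pics/z_{n}.png",p2[:,:,::-1])
m=models.cut_out("hob","scene")
E
```

```text
top board ((670.56201171875, 135.4342803955078), (91.262939453125, 309.99639892578125), 1.4869855642318726) [[620.9000244140625, 289.20001220703125], [629.0, -20.700000762939453], [720.2000122070312, -18.299999237060547], [712.2000122070312, 291.6000061035156]] 0.24369222819741163
rail pts 693
line [ 2.5632391e-02 -9.9967146e-01  6.2446173e+02  5.7887829e+01] yrange -0.18785180909869675 0.30563721227122864 [0.20458496 0.20860896 0.21277377]
caddy 0.004 tab n 16 [0.4145 0.0021 0.2045] x [0.411 0.418] y [-0.005  0.008] hook 127 [ 0.4393 -0.0036  0.1497] ((435.880859375, -3.1566390991210938), (29.323339462280273, 52.10672378540039), 78.715576171875)
caddy 0.112 tab n 15 [0.4153 0.1115 0.2075] x [0.412 0.418] y [0.105 0.118] hook 128 [0.4413 0.1121 0.1502] ((437.5823059082031, 112.50033569335938), (28.59442901611328, 50.46339797973633), 88.60064697265625)
caddy 0.228 tab n 19 [0.4165 0.227  0.2011] x [0.413 0.419] y [0.221 0.234] hook 130 [0.4408 0.231  0.1502] ((437.8581848144531, 231.19992065429688), (49.995994567871094, 29.640718460083008), 6.323109149932861)
caddy 0.34 tab n 19 [0.40
[... 1390 characters left out ...]
2 0.1904] x [0.413 0.423] y [0.223 0.239] hook 195 [0.443  0.2343 0.1503] ((440.0018005371094, 231.75924682617188), (52.20489501953125, 33.12279510498047), 5.003496170043945)
caddy 0.34 tab n 112 [0.409  0.3449 0.1901] x [0.404 0.412] y [0.336 0.352] hook 233 [0.4336 0.3448 0.1502] ((430.05810546875, 343.1440124511719), (53.297332763671875, 32.714420318603516), 0.29550591111183167)
knob top 47 [ 0.4125 -0.3452  0.0631] ((408.7710876464844, -351.51751708984375), (57.20164489746094, 13.769974708557129), 59.13383865356445) [ 0.42793085 -0.32466838  0.06894238]
skirt 98 [ 0.4129 -0.3419  0.0323] ((408.8978271484375, -344.46063232421875), (54.25307846069336, 53.39531326293945), 63.07274627685547)
```

Run:
```python
from h import *
import cv2
p,d=read_camera("top"); cv2.imwrite("pics/knob_t.png",cv2.resize(p[220:270,365:445],None,fx=8,fy=8,interpolation=cv2.INTER_CUBIC)[:,:,::-1])
m=models.cut_out("hob","top")[0]['mask']; W=np.load("W_top.npy"); F=W[m];F=F[~np.isnan(F[:,0])]; F=F[F[:,2]<.02]
r=cv2.minAreaRect((F[:,:2]*1000).astype(np.float32)); print(r,cv2.boxPoints(r))
```

```text
((575.54248046875, -395.09112548828125), (279.6777038574219, 510.67205810546875), 89.69754791259766) [[ 319.47183 -533.58014]
 [ 830.1368  -536.2759 ]
 [ 831.61316 -256.6021 ]
 [ 320.94818 -253.90637]]
```

```bash
cat >> h.py <<'E'
def plan(wps, mm=30, deg=6.5, ref=None):
    """wps: list of (x,y,z,yaw_of_tool_z deg) world; prints rows rel to commanded (approx measured) pose, tool down"""
    o,p,R=tool(); zt=R.apply([0,0,1]); yaw0=np.degrees(np.arctan2(zt[1],zt[0]))
    if ref is not None: p=np.array(ref[:3]); yaw0=ref[3]
    c,s=np.cos(np.radians(yaw0)),np.sin(np.radians(yaw0))
    ex=np.array([s,-c,0]);ey=np.array([0,0,-1.]);ez=np.array([c,s,0])
    cur=np.array([*p,yaw0]); rows=[]
    for w in wps:
        w=np.array(w,float); k=w.shape[0]
        n=int(max(1,np.ceil(np.linalg.norm(w[:3]-cur[:3])*1000/mm),np.ceil(abs(w[3]-cur[3])/deg)))
        for i in range(1,n+1):
            q=cur+(w-cur)*i/n; d=(q[:3]-p)*1000
            rows.append([int(round(d@ex)),int(round(d@ey)),int(round(d@ez)),0,int(round(yaw0-q[3])),0])
        cur=w
    print('from',p.round(4),round(yaw0,2),'n',len(rows)); 
    for i in range(0,len(rows),20): print(rows[i:i+20])
    return rows
E
python3 - <<'E'
from h import *
plan([(.45,.35,.36,40),(.52,0.,.36,-5),(.43,-.33,.26,-33)],mm=38,deg=7)
E
```

```text
from [0.2422 0.6032 0.2413] 68.12 n 30
[[29, -12, -16, 0, 3, 0], [57, -24, -32, 0, 6, 0], [86, -36, -47, 0, 8, 0], [115, -47, -63, 0, 11, 0], [144, -59, -79, 0, 14, 0], [172, -71, -95, 0, 17, 0], [201, -83, -110, 0, 20, 0], [230, -95, -126, 0, 22, 0], [258, -107, -142, 0, 25, 0], [287, -119, -158, 0, 28, 0], [307, -119, -187, 0, 33, 0], [326, -119, -217, 0, 37, 0], [346, -119, -247, 0, 42, 0], [365, -119, -277, 0, 46, 0], [385, -119, -307, 0, 51, 0], [404, -119, -337, 0, 55, 0], [424, -119, -367, 0, 60, 0], [443, -119, -397, 0, 64, 0], [463, -119, -426, 0, 69, 0], [483, -119, -456, 0, 73, 0]]
[[486, -109, -490, 0, 76, 0], [490, -99, -524, 0, 79, 0], [494, -89, -558, 0, 82, 0], [498, -79, -592, 0, 84, 0], [502, -69, -626, 0, 87, 0], [506, -59, -660, 0, 90, 0], [510, -49, -694, 0, 93, 0], [514, -39, -728, 0, 96, 0], [518, -29, -762, 0, 98, 0], [522, -19, -796, 0, 101, 0]]
```

View pics/knob_t.png

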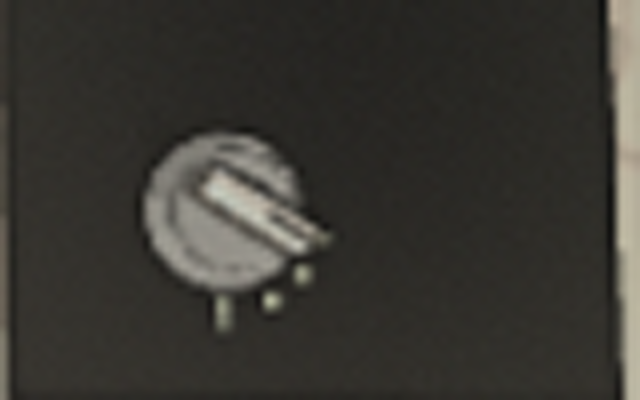

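View pics/z_scene.png

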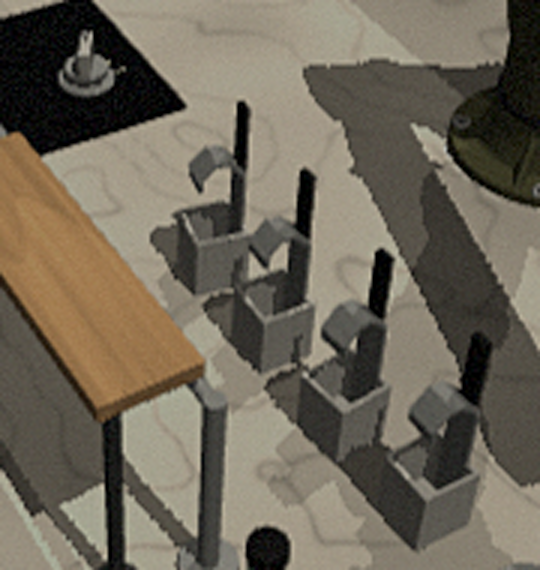

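The four caddies stand in a row with their tabs towards the robot. In the top view the knob is at about (394, 246), its pointer towards lower right, turned on by about 57°.

Call:
move_arm(
  moves=[
    [29, -12, -16, 0, 3, 0],
    [57, -24, -32, 0, 6, 0],
    [86, -36, -47, 0, 8, 0],
    [115, -47, -63, 0, 11, 0],
    [144, -59, -79, 0, 14, 0],
    [172, -71, -95, 0, 17, 0],
    [201, -83, -110, 0, 20, 0],
    [230, -95, -126, 0, 22, 0],
    [258, -107, -142, 0, 25, 0],
    [287, -119, -158, 0, 28, 0],
    [307, -119, -187, 0, 33, 0],
    [326, -119, -217, 0, 37, 0],
    [346, -119, -247, 0, 42, 0],
    [365, -119, -277, 0, 46, 0],
    [385, -119, -307, 0, 51, 0],
    [404, -119, -337, 0, 55, 0],
    [424, -119, -367, 0, 60, 0],
    [443, -119, -397, 0, 64, 0],
    [463, -119, -426, 0, 69, 0],
    [483, -119, -456, 0, 73, 0],
  ],
  claw=50,
)

```text
time_s: 3.87
tool_pos: [0.5205, -0.0015, 0.3606]
tool_rot: [-89.9, 0.0, -95.1]
force: [0.6, 0.3, 0.0]
grip_width: 0.05
```

Run:
```python
from h import *
plan([(.42,-.34,.24,-33)],mm=38,deg=7)
```

```text
from [ 0.5205 -0.0015  0.3606] -5.09 n 10
[[35, 12, -7, 0, 3, 0], [69, 24, -14, 0, 6, 0], [104, 36, -21, 0, 8, 0], [138, 48, -28, 0, 11, 0], [173, 60, -35, 0, 14, 0], [208, 72, -42, 0, 17, 0], [242, 84, -49, 0, 20, 0], [277, 97, -56, 0, 22, 0], [311, 109, -63, 0, 25, 0], [346, 121, -70, 0, 28, 0]]
```

Call:
move_arm(
  moves=[
    [35, 12, -7, 0, 3, 0],
    [69, 24, -14, 0, 6, 0],
    [104, 36, -21, 0, 8, 0],
    [138, 48, -28, 0, 11, 0],
    [173, 60, -35, 0, 14, 0],
    [208, 72, -42, 0, 17, 0],
    [242, 84, -49, 0, 20, 0],
    [277, 97, -56, 0, 22, 0],
    [311, 109, -63, 0, 25, 0],
    [346, 121, -70, 0, 28, 0],
    [346, 121, -70, 0, 28, 0],
  ],
)

```text
time_s: 4.78
tool_pos: [0.4161, -0.3456, 0.2377]
tool_rot: [-90.1, -0.3, -123.6]
force: [-1.2, -0.4, 1.0]
grip_width: 0.05
```

```bash
cat > knob.py <<'E'
from h import *
import sys
tag=sys.argv[1]
for n in ("wrist","top"):
    p,d,W=cloud(n); cv2.imwrite(f"pics/{tag}_{n}.png",p[:,:,::-1])
    F=W.reshape(-1,3); F=F[~np.isnan(F[:,0])]
    b=(abs(F[:,0]-.41)<.05)&(abs(F[:,1]+.35)<.05)
    for nm,lo,hi in (('bar',.058,.072),('skirt',.027,.04)):
        s=F[b&(F[:,2]>lo)&(F[:,2]<hi)]
        if len(s)>5: print(n,nm,len(s),s.mean(0).round(4),cv2.minAreaRect((s[:,:2]*1000).astype(np.float32)),np.median(s[:,2]).round(4))
o,p,R=tool(); print(p,o['tool_rot'],o['force'])
E
python3 knob.py k1
```

```text
wrist bar 654 [ 0.4127 -0.3463  0.0661] ((412.1063232421875, -346.997802734375), (48.83128356933594, 13.994516372680664), 57.9073600769043) 0.0663
wrist skirt 1068 [ 0.4129 -0.3459  0.0334] ((412.3486328125, -346.3110656738281), (49.248497009277344, 50.17696762084961), 57.20668411254883) 0.0335
top bar 50 [ 0.4125 -0.3466  0.0643] ((412.4242858886719, -346.97247314453125), (39.858558654785156, 14.224628448486328), 59.60642623901367) 0.0645
top skirt 103 [ 0.4086 -0.3481  0.0325] ((410.510009765625, -349.38372802734375), (47.531375885009766, 49.92670822143555), 61.81480407714844) 0.0325
[ 0.42016852 -0.34000521  0.23888543] [-9.00531980e+01 -3.09469734e-02 -1.23083798e+02] [0.37229133 0.83622432 0.03822622]
```

Run:
```python
from h import *
plan([(.4125,-.3465,.15,-32.1),(.4125,-.3465,.08,-32.1),(.4125,-.3465,.054,-32.1)],mm=26,deg=7)
```

```text
from [ 0.4202 -0.34    0.2389] -33.08 n 9
[[2, 22, -1, 0, 0, 0], [5, 44, -1, 0, 0, 0], [7, 67, -2, 0, -1, 0], [10, 89, -3, 0, -1, 0], [10, 112, -3, 0, -1, 0], [10, 136, -3, 0, -1, 0], [10, 159, -3, 0, -1, 0], [10, 172, -3, 0, -1, 0], [10, 185, -3, 0, -1, 0]]
```

View pics/k1_wrist.png

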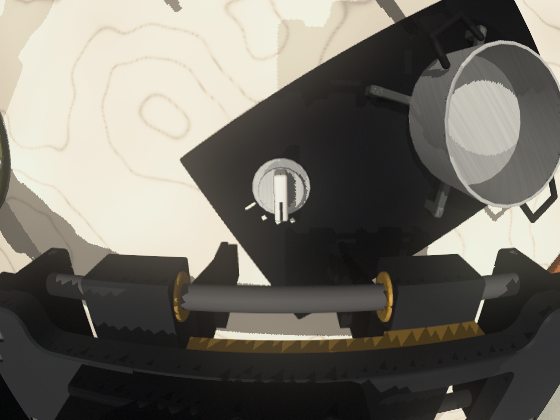

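The wrist picture shows the knob at (281, 190), its bar lined up across the jaws, with the pot at (470, 120) well clear.

Call:
move_arm(
  moves=[
    [2, 22, -1, 0, 0, 0],
    [5, 44, -1, 0, 0, 0],
    [7, 67, -2, 0, -1, 0],
    [10, 89, -3, 0, -1, 0],
    [10, 112, -3, 0, -1, 0],
    [10, 136, -3, 0, -1, 0],
    [10, 159, -3, 0, -1, 0],
    [10, 172, -3, 0, -1, 0],
    [10, 185, -3, 0, -1, 0],
    [10, 185, -3, 0, -1, 0],
    [10, 185, -3, 0, -1, 0],
  ],
)

```text
time_s: 5.8
tool_pos: [0.414, -0.3451, 0.0545]
tool_rot: [-90.0, 0.0, -121.8]
force: [-0.1, -0.2, 0.3]
grip_width: 0.0501
```

Call:
move_arm(
  moves=[
    [0, 0, 0, 0, 0, 0],
    [0, 0, 0, 0, 0, 0],
    [0, 0, 0, 0, 0, 0],
    [0, 0, 0, 0, 0, 0],
    [0, 0, 0, 0, 0, 0],
    [0, 0, 0, 0, 0, 0],
  ],
  claw=5,
  newtons=40,
)

```text
time_s: 6.3
tool_pos: [0.4136, -0.3455, 0.0545]
tool_rot: [-90.0, 0.0, -121.9]
force: [-0.3, -0.5, 0.3]
grip_width: 0.0178
```

Call:
move_arm(
  moves=[
    [0, 0, 0, 0, 0, 0],
    [0, 0, 0, 0, 0, 0],
    [0, 0, 0, 0, 0, 0],
    [0, 2, 0, 0, 0, 0],
    [0, 4, 0, 0, 0, 0],
    [0, 6, 0, 0, 0, 0],
    [0, 8, 0, 0, 0, 0],
    [0, 8, 0, 0, 0, 0],
    [0, 8, 0, 0, 0, 0],
    [0, 8, 0, 0, 0, 0],
  ],
)

```text
time_s: 7.13
tool_pos: [0.4134, -0.3455, 0.0483]
tool_rot: [-90.1, 0.1, -121.9]
force: [-6.2, 5.8, 20.4]
grip_width: 0.0139
```

Call:
move_arm(
  moves=[
    [0, 0, 0, 0, 4, 0],
    [0, 0, 0, 0, 8, 0],
    [0, 0, 0, 0, 12, 0],
    [0, 0, 0, 0, 16, 0],
    [0, 0, 0, 0, 20, 0],
    [0, 0, 0, 0, 24, 0],
    [0, 0, 0, 0, 28, 0],
    [0, 0, 0, 0, 32, 0],
    [0, 0, 0, 0, 36, 0],
    [0, 0, 0, 0, 40, 0],
    [0, 0, 0, 0, 44, 0],
    [0, 0, 0, 0, 48, 0],
    [0, 0, 0, 0, 52, 0],
    [0, 0, 0, 0, 55, 0],
    [0, 0, 0, 0, 57, 0],
    [0, 0, 0, 0, 58, 0],
    [0, 0, 0, 0, 59, 0],
    [0, 0, 0, 0, 59, 0],
    [0, 0, 0, 0, 59, 0],
  ],
)

```text
time_s: 8.72
tool_pos: [0.4165, -0.3512, 0.0495]
tool_rot: [-89.4, 0.4, 179.1]
force: [2.2, -7.0, 10.9]
grip_width: 0.0138
```

Run:
```python
from h import *
o,p,R=tool(); print(p,o['tool_rot'],o['force'],o['wrist_torque'])
```

```text
[ 0.41645883 -0.35119214  0.0495332 ] [-89.40173436   0.42864604 179.09847724] [ 2.16824813 -7.01336219 10.88263889] [-1.57909557 -0.14499754  0.16748762]
```

Call:
move_arm(
  moves=[
    [0, 1, 0, 0, 0, 0],
    [0, 2, 0, 0, 1, 0],
    [0, 3, 0, 0, 2, 0],
    [0, 3, 0, 0, 2, 0],
    [0, 3, 0, 0, 2, 0],
    [0, 3, 0, 0, 2, 0],
  ],
)

```text
time_s: 9.22
tool_pos: [0.4166, -0.3515, 0.0482]
tool_rot: [-89.5, 0.5, 177.2]
force: [-1.4, -4.1, 25.5]
grip_width: 0.0136
```

Call:
move_arm(
  moves=[
    [0, -3, 0, 0, -1, 0],
    [0, -6, 0, 0, -2, 0],
    [0, -8, 0, 0, -2, 0],
    [0, -9, 0, 0, -2, 0],
    [0, -9, 0, 0, -2, 0],
  ],
)

```text
time_s: 9.63
tool_pos: [0.4164, -0.3511, 0.0545]
tool_rot: [-89.3, 0.4, 179.1]
force: [4.0, -9.1, 0.5]
grip_width: 0.0134
```

Call:
move_arm(
  moves=[
    [0, 0, 0, 0, 0, 0],
    [0, 0, 0, 0, 0, 0],
    [0, 0, 0, 0, 0, 0],
    [0, 0, 0, 0, 0, 0],
    [0, 0, 0, 0, 0, 0],
    [0, 0, 0, 0, 0, 0],
    [0, -10, 0, 0, 0, 0],
    [0, -25, 0, 0, 0, 0],
    [0, -50, 0, 0, 0, 0],
    [0, -80, 0, 0, 0, 0],
    [0, -115, 0, 0, 0, 0],
    [0, -150, 0, 0, 0, 0],
    [0, -180, 0, 0, 0, 0],
    [0, -180, 0, 0, 0, 0],
  ],
  claw=50,
)

```text
time_s: 10.8
tool_pos: [0.4155, -0.3482, 0.2385]
tool_rot: [-89.8, 0.5, 179.1]
force: [0.5, -0.6, -0.6]
grip_width: 0.0499
```

```bash
python3 knob.py k2
```

```text
wrist bar 647 [ 0.4095 -0.35    0.0627] ((408.8322448730469, -350.24835205078125), (13.484280586242676, 48.816978454589844), 89.07047271728516) 0.0628
wrist skirt 1053 [ 0.4099 -0.3493  0.0302] ((409.1607360839844, -349.3124694824219), (50.38405990600586, 50.00026321411133), 89.70170593261719) 0.0301
top skirt 31 [ 0.4094 -0.3316  0.0316] ((408.8697204589844, -331.07537841796875), (10.612756729125977, 33.93042755126953), 84.36750793457031) 0.0317
[ 0.41394176 -0.34581552  0.23363114] [-90.00895741   0.18107621 179.13597414] [-0.00477809  0.04613791 -0.50448848]
```

```bash
python3 knob.py k3
python3 - <<'E'
from h import *
for i in range(2):
    p,d,W=cloud("wrist"); F=W.reshape(-1,3); F=F[~np.isnan(F[:,0])]
    b=(abs(F[:,0]-.41)<.07)&(abs(F[:,1]+.35)<.07)
    for lo,hi in((.0,.02),(.026,.042),(.056,.075)):
        s=F[b&(F[:,2]>lo)&(F[:,2]<hi)]; print(np.median(s[:,2]).round(4))
    o,p,R=tool(); print(p)
E
```

```text
wrist bar 665 [ 0.4097 -0.3509  0.0642] ((408.9993591308594, -351.0885314941406), (13.289277076721191, 48.91988754272461), 89.20613098144531) 0.0643
wrist skirt 1103 [ 0.4101 -0.3502  0.0315] ((409.5155029296875, -350.8305358886719), (49.43294906616211, 50.996768951416016), 1.6547112464904785) 0.0315
top skirt 21 [ 0.4106 -0.3298  0.0315] ((410.5797119140625, -329.47393798828125), (6.64194917678833, 31.03057861328125), 86.87537384033203) 0.0313
[ 0.41294684 -0.34488258  0.23146436] [-9.00734178e+01 -5.62918025e-02  1.79128457e+02] [-0.43960852 -0.00451711 -0.09545394]
0.0107
0.0325
0.0653
[ 0.41276663 -0.34482156  0.2310871 ]
0.011
0.0327
0.0655
[ 0.41271725 -0.34484514  0.23097142]
```

View pics/k2_wrist.png

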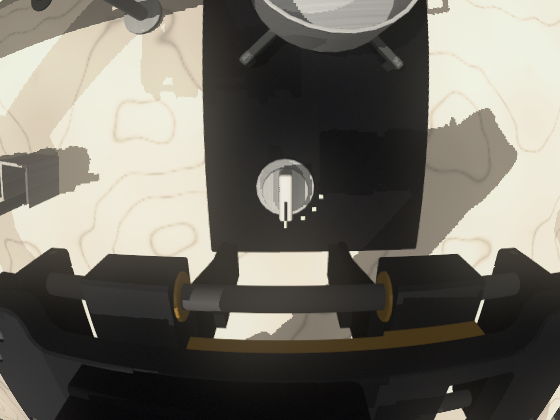

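Run:
```python
from h import *
o,p,R=tool(); i=camera_info('wrist'); C=-i['R'].T@i['t']; print(o['qpos'].round(1),'cam rel world',(C-p).round(3),'tool',R.inv().apply(C-p).round(3),'axis',i['R'][2].round(2), o['time_s'])
plan([(.43,-.15,.30,-101),(.425,0.002,.30,-101)],mm=36,deg=7)
```

```text
[-24.    8.9  67.3 101.7  -8.4  75.2 -45.6] cam rel world [ 0.081 -0.002  0.144] tool [-0.081 -0.144  0.   ] axis [-0.3   0.01 -0.96] 11.1
from [ 0.4127 -0.3448  0.231 ] -90.88 n 11
[[-2, -12, -33, 0, 2, 0], [-5, -23, -65, 0, 3, 0], [-7, -35, -98, 0, 5, 0], [-10, -46, -130, 0, 7, 0], [-12, -58, -163, 0, 8, 0], [-14, -69, -195, 0, 10, 0], [-13, -69, -225, 0, 10, 0], [-11, -69, -256, 0, 10, 0], [-10, -69, -286, 0, 10, 0], [-8, -69, -317, 0, 10, 0], [-7, -69, -347, 0, 10, 0]]
```

Call:
move_arm(
  moves=[
    [-2, -12, -33, 0, 2, 0],
    [-5, -23, -65, 0, 3, 0],
    [-7, -35, -98, 0, 5, 0],
    [-10, -46, -130, 0, 7, 0],
    [-12, -58, -163, 0, 8, 0],
    [-14, -69, -195, 0, 10, 0],
    [-14, -69, -195, 0, 10, 0],
  ],
)

```text
time_s: 11.68
tool_pos: [0.4318, -0.1434, 0.302]
tool_rot: [-90.1, 0.0, 169.7]
force: [-0.0, -0.1, -0.2]
grip_width: 0.0501
```

Run:
```python
from h import *
o,p,R=tool(); print(p,o['tool_rot'],o['qpos'].round(1))
```

```text
[ 0.43177355 -0.14342573  0.30201025] [-9.01343441e+01  3.36206943e-02  1.69667901e+02] [-38.3 -13.3  46.1 105.1   9.5  84.3 -94.2]
```

```bash
cat > cad.py <<'E'
from h import *
import sys
def fit(F):
    """returns list of fitted caddies from cloud F (standing). finds tabs by z>.165"""
    t=F[(F[:,2]>.166)&(F[:,2]<.215)&(F[:,0]>.36)&(F[:,0]<.56)&(F[:,1]>-.2)&(F[:,1]<.43)]
    res=[]
    while len(t)>6:
        c=np.median(t[:1],0)
        for _ in range(5):
            m=np.hypot(*(t[:,:2]-c[:2]).T)<.03; c=t[m].mean(0)
        if m.sum()>6:
            k=F[(F[:,2]>.143)&(F[:,2]<.158)&(np.hypot(F[:,0]-c[0],F[:,1]-c[1])<.075)]
            h=k[k[:,0]>c[0]+.006] if len(k) else k
            r=cv2.minAreaRect((h[:,:2]*1000).astype(np.float32)) if len(h)>10 else None
            rt=cv2.minAreaRect((t[m][:,:2]*1000).astype(np.float32))
            hy=None
            res.append((m.sum(),c.round(4),[np.round(x,1) for x in rt],[np.round(x,1) for x in r] if r else None))
        t=t[~(np.hypot(*(t[:,:2]-c[:2]).T)<.03)]
    return res
if __name__=='__main__':
    tag=sys.argv[1]
    for n in sys.argv[2:]:
        p,d,W=cloud(n); cv2.imwrite(f"pics/{tag}_{n}.png",p[:,:,::-1])
        F=W.reshape(-1,3); F=F[~np.isnan(F[:,0])]
        for r in fit(F): print(n,*r)
    o,p,R=tool(); print(p,o['tool_rot'],o['qpos'].round(1),o['time_s'])
E
python3 cad.py c1 wrist top scene
```

```text
wrist 286 [ 0.4155 -0.0059  0.183 ] [array([415.9,  -5. ]), array([17.4,  7.7]), np.float64(57.8)] [array([438.9,  -8.1]), array([31.2, 38.2]), np.float64(82.1)]
wrist 80 [0.4167 0.2182 0.1761] [array([418.9, 222.9]), array([16.6,  7.5]), np.float64(65.5)] [array([440.8, 227.1]), array([37. , 33.3]), np.float64(6.5)]
top 19 [0.4165 0.2271 0.2007] [array([416.1, 227.3]), array([14. ,  6.1]), np.float64(90.0)] [array([443. , 231.8]), array([40.8, 30.1]), np.float64(7.0)]
top 15 [0.4153 0.1115 0.2082] [array([415.3, 111.5]), array([12.1,  6. ]), np.float64(89.6)] [array([440.6, 112.6]), array([28.7, 38. ]), np.float64(89.6)]
top 16 [0.4145 0.0021 0.2045] [array([414.5,   1.6]), array([14.2,  6. ]), np.float64(89.1)] [array([439.6,  -2.5]), array([31.1, 38.4]), np.float64(88.1)]
top 19 [0.407  0.3382 0.1976] [array([407.9, 340.6]), array([15.2,  6.1]), np.float64(88.5)] [array([432.8, 342.8]), array([38.4, 29.8]), np.float64(0.8)]
scene 61 [0.4167 0.0051 0.1913] [array([415.3,   3.8]), array([20.4,  8.9]), np.float64(80.9)] [array([441.2,  -2.7]), array([35.1, 40.2]), np.float64(79.7)]
scene 80 [0.418  0.1161 0.1902] [array([417.1, 115.3]), array([18.7, 11.3]), np.float64(81.1)] [array([443.3, 113.3]), array([31.6, 37.8]), np.float64(85.6)]
scene 96 [0.4189 0.232  0.1907] [array([417.9, 230.4]), array([10.5, 18.3]), np.float64(13.9)] [array([444.4, 233.5]), array([36.7, 31.2]), np.float64(4.6)]
scene 106 [0.4089 0.3448 0.1911] [array([407.3, 343.5]), array([11.3, 17.9]), np.float64(1.0)] [array([434.2, 344.1]), array([37.9, 31.9]), np.float64(0.6)]
[ 0.42992952 -0.15115063  0.30038729] [-8.99302967e+01 -8.82152551e-02  1.69141325e+02] [-38.1 -13.2  46.8 105.1   9.7  84.2 -93.9] 11.8333
```

View pics/c1_wrist.png

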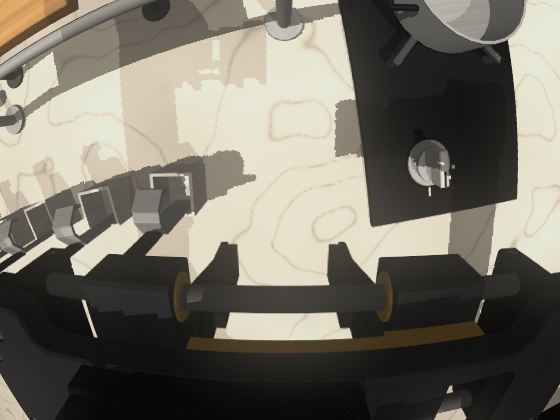

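Run:
```python
from h import *
plan([(.43,0.002,.27,-100),(.418,0.002,.25,-100)],mm=30,deg=7)
```

```text
from [ 0.4299 -0.1512  0.3004] -100.86 n 7
[[5, 5, -25, 0, 0, 0], [10, 10, -50, 0, 0, 0], [14, 15, -75, 0, 0, 0], [19, 20, -100, 0, -1, 0], [24, 25, -125, 0, -1, 0], [29, 30, -150, 0, -1, 0], [41, 50, -148, 0, -1, 0]]
```

Call:
move_arm(
  moves=[
    [5, 5, -25, 0, 0, 0],
    [10, 10, -50, 0, 0, 0],
    [14, 15, -75, 0, 0, 0],
    [19, 20, -100, 0, -1, 0],
    [24, 25, -125, 0, -1, 0],
    [29, 30, -150, 0, -1, 0],
    [35, 40, -149, 0, -1, 0],
    [41, 50, -148, 0, -1, 0],
    [41, 50, -148, 0, -1, 0],
    [41, 50, -148, 0, -1, 0],
  ],
)

```text
time_s: 12.67
tool_pos: [0.4177, 0.0009, 0.2504]
tool_rot: [-89.9, -0.1, 170.0]
force: [0.4, -1.1, 0.2]
grip_width: 0.0501
```

```bash
python3 cad.py c2 wrist
```

```text
wrist 830 [0.417  0.0008 0.1968] [array([414.6,   1.1]), array([16.1,  9.2]), np.float64(80.9)] [array([440.4,  -3.4]), array([30.1, 39.8]), np.float64(79.9)]
wrist 343 [0.4186 0.1093 0.1805] [array([419.1, 110.9]), array([17.5,  7.4]), np.float64(63.3)] [array([443.6, 112.1]), array([37.9, 31.1]), np.float64(0.2)]
[0.41831511 0.0010411  0.25107104] [-8.99831404e+01 -2.66680244e-02  1.69979205e+02] [ -41.7  -14.4   32.5  113.6    7.8   78.8 -111.6] 12.7167
```

View pics/c2_wrist.png

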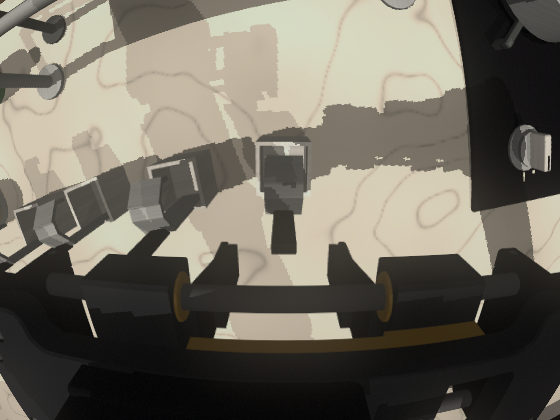

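The wrist picture shows caddy a's tab at (284, 232), centred between the fingers and square to the jaws. I go down on it.

Call:
move_arm(
  moves=[
    [0, 15, 0, 0, 0, 0],
    [1, 30, 0, 0, 0, 0],
    [2, 45, 0, 0, 0, 0],
    [2, 60, 0, 0, 0, 0],
    [2, 60, 0, 0, 0, 0],
    [2, 60, 0, 0, 0, 0],
  ],
)

```text
time_s: 13.22
tool_pos: [0.4163, 0.002, 0.1914]
tool_rot: [-90.0, -0.0, 170.0]
force: [0.6, -0.7, 0.3]
grip_width: 0.0499
```

Call:
move_arm(
  moves=[
    [0, 0, 0, 0, 0, 0],
    [0, 0, 0, 0, 0, 0],
    [0, 0, 0, 0, 0, 0],
    [0, 0, 0, 0, 0, 0],
    [0, 0, 0, 0, 0, 0],
    [0, 0, 0, 0, 0, 0],
    [0, 0, 0, 0, 0, 0],
    [0, 0, 0, 0, 0, 0],
    [0, 0, 0, 0, 0, 0],
  ],
  claw=5,
  newtons=40,
)

```text
time_s: 13.97
tool_pos: [0.4162, 0.0024, 0.1914]
tool_rot: [-90.0, 0.0, 170.1]
force: [-0.2, -1.0, 2.3]
grip_width: 0.0158
```

Run:
```python
from h import *
plan([(.43,0.001,.25,-100),(.44,-0.03,.285,-95),(.52,-0.097,.285,-88.5)],mm=22,deg=4)
```

```text
from [0.4162 0.0024 0.1914] -99.88 n 11
[[-5, -20, 0, 0, 0, 0], [-9, -39, -1, 0, 0, 0], [-14, -59, -1, 0, 0, 0], [-19, -70, 9, 0, -2, 0], [-24, -82, 18, 0, -3, 0], [-29, -94, 28, 0, -5, 0], [-47, -94, 38, 0, -6, 0], [-65, -94, 49, 0, -7, 0], [-83, -94, 59, 0, -9, 0], [-101, -94, 70, 0, -10, 0], [-119, -94, 80, 0, -11, 0]]
```

Call:
move_arm(
  moves=[
    [-2, -10, 0, 0, 0, 0],
    [-5, -20, 0, 0, 0, 0],
    [-9, -39, -1, 0, 0, 0],
    [-14, -59, -1, 0, 0, 0],
    [-19, -70, 9, 0, -2, 0],
    [-24, -82, 18, 0, -3, 0],
    [-29, -94, 28, 0, -5, 0],
    [-47, -98, 38, 0, -6, 0],
    [-65, -100, 49, 0, -7, 0],
    [-83, -100, 59, 0, -9, 0],
    [-101, -100, 70, 0, -10, 0],
    [-119, -100, 80, 0, -11, 0],
    [-119, -100, 80, 0, -11, 0],
    [-119, -100, 80, 0, -11, 0],
  ],
)

```text
time_s: 15.13
tool_pos: [0.5199, -0.097, 0.2914]
tool_rot: [-89.9, -0.1, -179.0]
force: [-0.6, -0.3, -2.9]
grip_width: 0.0155
```

```bash
cat > held.py <<'E'
from h import *
import sys
tag=sys.argv[1]
R0=np.array([.626,.0088]); yw=np.radians(1.48); ex=np.array([np.cos(yw),np.sin(yw)]); ey=np.array([-np.sin(yw),np.cos(yw)])
def rack(P): D=np.asarray(P)[...,:2]-R0; return np.stack([D@ex,D@ey],-1)
o,tp,R=tool(); 
print('TCP rack',(rack(tp)*1000).round(1),tp.round(4),'rot',o['tool_rot'].round(1),'F',o['force'].round(1),'q',o['qpos'].round(0),'t',o['time_s'])
for n in sys.argv[2:]:
    p,d,W=cloud(n); cv2.imwrite(f"pics/{tag}_{n}.png",p[:,:,::-1])
    F=W.reshape(-1,3); F=F[~np.isnan(F[:,0])]; q=rack(F)*1000
    r=rack(tp)*1000; u=q-r
    s=(u[:,0]>8)&(u[:,0]<52)&(abs(u[:,1])<17)&(F[:,2]<tp[2]-.025)&(F[:,2]>tp[2]-.055)
    if s.sum()>5:
        z=F[s]; A=np.c_[u[s],np.ones(s.sum())]; c=np.linalg.lstsq(A,z[:,2]*1000,rcond=None)[0]
        print(n,'hook top n',s.sum(),'z med',np.median(z[:,2]).round(4),'slope x,y',c[:2].round(3),'x',np.percentile(u[s][:,0],[2,98]).round(0),'y',np.percentile(u[s][:,1],[2,98]).round(0))
E
python3 held.py h1 wrist scene
```

```text
TCP rack [-108.8 -103. ] [ 0.5199 -0.097   0.2914] rot [-8.99e+01 -1.00e-01 -1.79e+02] F [-0.6 -0.3 -2.9] q [-38.   2.  48.  97.  -1.  82. -80.] t 15.1333
wrist hook top n 3237 z med 0.2526 slope x,y [-0.37  -0.001] x [10. 46.] y [-14.  15.]
scene hook top n 111 z med 0.2512 slope x,y [-0.358  0.019] x [ 9. 45.] y [-14.  17.]
```

View pics/h1_scene.png

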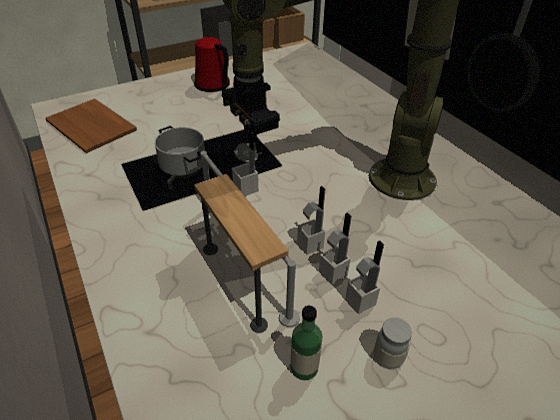

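View pics/h1_wrist.png

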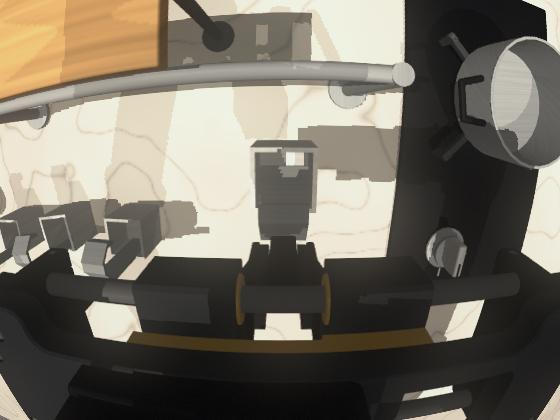

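Run:
```python
from h import *
p,d,W=cloud("wrist"); F=W.reshape(-1,3); F=F[~np.isnan(F[:,0])]
o,tp,R=tool(); u=(F-tp)*1000
s=(abs(u[:,1])<14)&(u[:,0]>-15)&(u[:,0]<80)&(u[:,2]<40)&(u[:,2]>-220); U=u[s]
for a in range(-15,80,5):
    k=U[(U[:,0]>=a)&(U[:,0]<a+5)]
    if len(k): print(a,len(k),np.percentile(k[:,2],[5,50,95]).round(0))
print('standing b'); 
p,d,W=cloud("scene"); F=W.reshape(-1,3); F=F[~np.isnan(F[:,0])]
u=(F-np.array([.416,.1125,.19]))*1000; s=(abs(u[:,1])<14); U=u[s]
for a in range(-15,80,5):
    k=U[(U[:,0]>=a)&(U[:,0]<a+5)&(U[:,2]>-180)]
    if len(k): print(a,len(k),np.percentile(k[:,2],[5,50,95]).round(0))
```

```text
-15 10 [30. 32. 38.]
-10 247 [29. 32. 36.]
-5 309 [-54.  31.  38.]
0 1673 [-49. -14.  11.]
5 949 [-45.  -1.  23.]
10 662 [-41.  -3.  25.]
15 364 [-37. -37. -36.]
20 393 [-38. -37. -35.]
25 501 [-177.  -36.  -35.]
30 637 [-177.  -40.  -36.]
35 566 [-177.  -44.  -41.]
40 482 [-66. -49. -46.]
45 529 [-179. -121.  -51.]
50 5 [-132. -126. -124.]
standing b
-10 1 [-54. -54. -54.]
-5 29 [-50.  -6.  19.]
0 209 [-141.  -75.   14.]
5 11 [-105.  -43.   -2.]
10 4 [-42. -42. -38.]
15 9 [-38. -37. -35.]
20 12 [-36. -35. -34.]
25 16 [-39. -35. -33.]
30 19 [-41. -36. -33.]
35 20 [-43. -40. -37.]
40 20 [-59. -45. -42.]
45 34 [-120.  -55.  -45.]
50 89 [-177. -149. -118.]
55 2 [-166. -149. -133.]
```

Call:
move_arm(
  moves=[
    [-15, 0, 0, 0, 0, 0],
    [-30, 0, 0, 0, 0, 0],
    [-45, 0, 0, 0, 0, 0],
    [-60, 0, 0, 0, -0.5, 0],
    [-75, 0, 0, 0, -0.5, 0],
    [-86, 0, 0, 0, -0.5, 0],
    [-86, 0, 0, 0, -0.5, 0],
    [-86, 0, 0, 0, -0.5, 0],
  ],
)

```text
time_s: 16.0
tool_pos: [0.6052, -0.0941, 0.291]
tool_rot: [-90.0, -0.1, -178.3]
force: [-0.5, -0.7, -3.2]
grip_width: 0.0154
```

```bash
python3 held.py h2 wrist scene
```

```text
TCP rack [ -23.5 -102.4] [ 0.6052 -0.0941  0.291 ] rot [-9.000e+01 -1.000e-01 -1.783e+02] F [-0.5 -0.7 -3.2] q [-32.  16.  48.  86. -12.  83. -72.] t 16.0
wrist hook top n 3240 z med 0.2525 slope x,y [-0.375 -0.002] x [ 9. 46.] y [-15.  14.]
scene hook top n 122 z med 0.2514 slope x,y [-0.388 -0.048] x [10. 46.] y [-15.  16.]
```

View pics/h2_wrist.png

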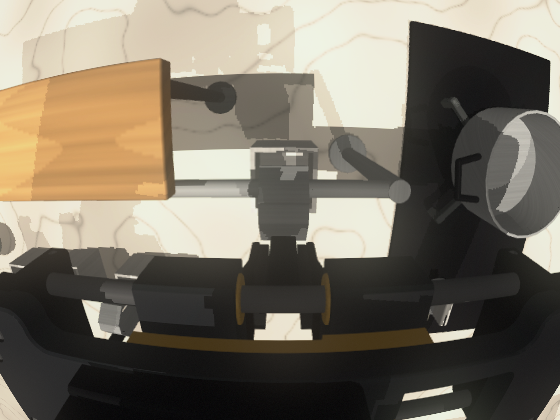

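The hook, at (283, 190) in the picture, lies over the rail. I lower it.

Call:
move_arm(
  moves=[
    [0, 8, 0, 0, 0, 0],
    [0, 16, 0, 0, 0, 0],
    [0, 24, 0, 0, 0, 0],
    [0, 30, 0, 0, 0, 0],
    [0, 34, 0, 0, 0, 0],
    [0, 37, 0, 0, 0, 0],
    [0, 39, 0, 0, 0, 0],
    [0, 39, 0, 0, 0, 0],
  ],
)

```text
time_s: 16.77
tool_pos: [0.6055, -0.0948, 0.2519]
tool_rot: [-90.0, -0.0, -178.4]
force: [-0.3, -0.1, -1.8]
grip_width: 0.0156
```

```bash
python3 held.py h3 scene
```

```text
TCP rack [ -23.2 -103.1] [ 0.6055 -0.0948  0.2519] rot [ -90.    -0.  -178.4] F [-0.3 -0.1 -1.8] q [-32.  17.  48.  89. -13.  79. -72.] t 16.7667
scene hook top n 125 z med 0.2108 slope x,y [-0.371 -0.063] x [ 9. 46.] y [-15.  16.]
```

Call:
move_arm(
  moves=[
    [0, -1, -8, 0, 0, 0],
    [0, -1, -24, 0, 0, 0],
    [0, -1, -44, 0, 0, 0],
    [0, -1, -66, 0, 0, 0],
    [0, -1, -88, 0, 0, 0],
    [0, -1, -110, 0, 0, 0],
    [0, -1, -132, 0, 0, 0],
    [0, -1, -154, 0, 0, 0],
    [0, -1, -176, 0, 0, 0],
    [0, -1, -198, 0, 0, 0],
    [0, -1, -220, 0, 0, 0],
    [0, -1, -242, 0, 0, 0],
    [0, -1, -264, 0, 0, 0],
    [0, -1, -286, 0, 0, 0],
    [0, -1, -302, 0, 0, 0],
    [0, -1, -313, 0, 0, 0],
    [0, -1, -320, 0, 0, 0],
    [0, -1, -323, 0, 0, 0],
    [0, -1, -323, 0, 0, 0],
    [0, -1, -323, 0, 0, 0],
  ],
)

```text
time_s: 18.48
tool_pos: [0.5968, 0.2265, 0.2534]
tool_rot: [-90.0, 0.0, -178.5]
force: [-0.0, -0.0, -3.3]
grip_width: 0.0154
```

```bash
python3 held.py h4 scene wrist
```

```text
TCP rack [-23.6 218.4] [0.5968 0.2265 0.2534] rot [ -90.     0.  -178.5] F [-0.  -0.  -3.3] q [ -54.   19.   40.   85.  -12.   80. -102.] t 18.4833
scene hook top n 8 z med 0.2114 slope x,y [1.116 0.038] x [ 8. 11.] y [-15.  10.]
wrist hook top n 471 z med 0.2148 slope x,y [ 0.877 -0.011] x [ 8. 17.] y [-15.  14.]
```

View pics/h4_wrist.png

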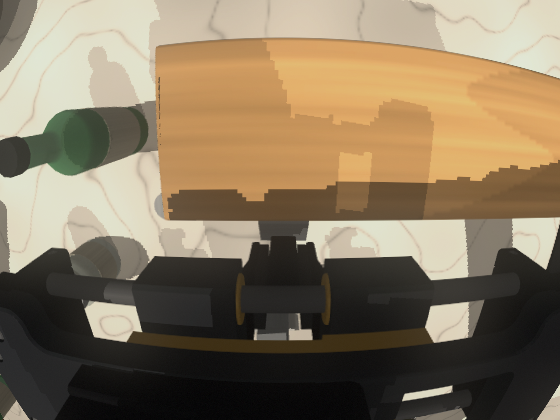

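View pics/h4_scene.png

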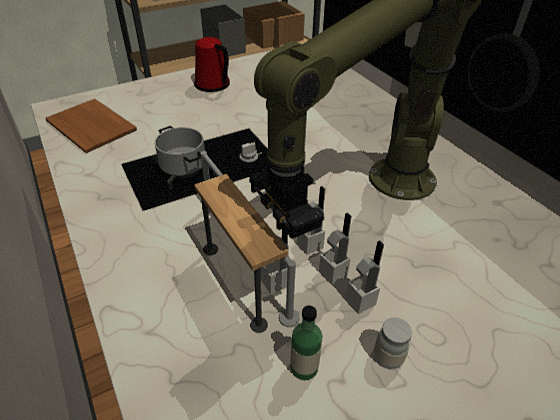

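Call:
move_arm(
  moves=[
    [0, 1, 0, 0, 0, 0],
    [0, 2, 0, 0, 0, 0],
    [0, 2, 0, 0, 0, 0],
  ],
)

```text
time_s: 18.83
tool_pos: [0.5966, 0.2272, 0.2514]
tool_rot: [-90.0, 0.0, -178.4]
force: [-1.2, -1.0, -1.9]
grip_width: 0.0159
```

Call:
move_arm(
  moves=[
    [0, 0, 0, 0, 0, 0],
    [0, 0, 0, 0, 0, 0],
    [0, 0, 0, 0, 0, 0],
    [0, 0, 0, 0, 0, 0],
    [0, -5, 0, 0, 0, 0],
    [0, -15, 0, 0, 0, 0],
    [0, -32, 0, 0, 0, 0],
    [0, -55, 0, 0, 0, 0],
    [0, -80, 0, 0, 0, 0],
  ],
  claw=40,
)

```text
time_s: 19.58
tool_pos: [0.5961, 0.228, 0.3325]
tool_rot: [-90.0, -0.0, -178.4]
force: [1.5, 0.3, 0.4]
grip_width: 0.0404
```

```bash
python3 cad.py c3 top scene
python3 - <<'E'
from h import *
plan([(.52,.16,.33,-89.5),(.425,.112,.27,-89.5)],mm=34,deg=7)
E
```

```text
top 16 [0.4155 0.111  0.2052] [array([415.4, 110.9]), array([13.4,  6.1]), np.float64(89.7)] [array([440.6, 112.5]), array([28.5, 37.9]), np.float64(89.5)]
scene 23 [0.4176 0.1188 0.1766] [array([416.7, 117.1]), array([ 9.5, 13.8]), np.float64(1.8)] [array([441.9, 114.3]), array([32.5, 38.5]), np.float64(83.9)]
scene 95 [0.4191 0.2322 0.1912] [array([418.4, 231.1]), array([12.1, 18.5]), np.float64(19.0)] [array([444.7, 232.1]), array([38.7, 34.6]), np.float64(7.9)]
scene 109 [0.4091 0.3451 0.1908] [array([408.1, 344. ]), array([ 9.2, 17.2]), np.float64(4.9)] [array([436.1, 343.3]), array([40.7, 32.2]), np.float64(2.2)]
[0.59850798 0.22824384 0.3371169 ] [ -90.19286359    0.46463908 -178.37809108] [ -54.1   17.9   40.5   77.4  -11.6   88.4 -103.1] 19.6833
from [0.5985 0.2282 0.3371] -88.38 n 8
[[20, 2, 16, 0, 0, 0], [40, 4, 33, 0, 1, 0], [60, 5, 49, 0, 1, 0], [80, 7, 66, 0, 1, 0], [104, 22, 77, 0, 1, 0], [129, 37, 89, 0, 1, 0], [153, 52, 100, 0, 1, 0], [177, 67, 111, 0, 1, 0]]
```

View pics/c3_scene.png

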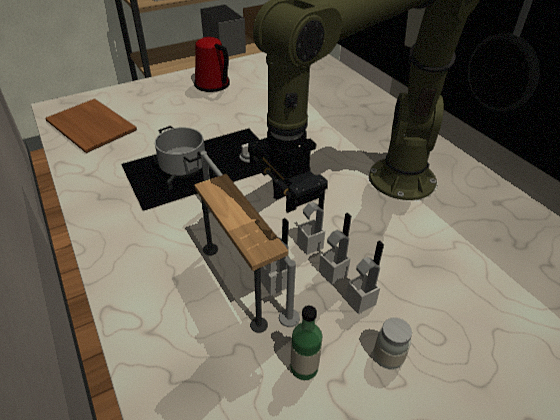

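Caddy a hangs upright under the board, its tab at (285, 235). Now caddy b.

Call:
move_arm(
  moves=[
    [20, 2, 16, 0, 0, 0],
    [40, 4, 33, 0, 1, 0],
    [60, 5, 49, 0, 1, 0],
    [80, 7, 66, 0, 1, 0],
    [104, 22, 77, 0, 1, 0],
    [129, 37, 89, 0, 1, 0],
    [153, 52, 100, 0, 1, 0],
    [177, 72, 113, 0, 1, 0],
    [180, 84, 113, 0, 1, 0],
    [180, 84, 113, 0, 1, 0],
    [180, 84, 113, 0, 1, 0],
  ],
  claw=50,
)

```text
time_s: 20.6
tool_pos: [0.4201, 0.1102, 0.2478]
tool_rot: [-90.1, 0.0, -179.4]
force: [0.7, -0.1, 1.1]
grip_width: 0.0499
```

```bash
python3 cad.py c4 wrist
```

```text
wrist 788 [0.4192 0.2264 0.1941] [array([417.5, 228.8]), array([ 8.8, 16.8]), np.float64(7.0)] [array([443.6, 232.2]), array([39.2, 31.8]), np.float64(6.1)]
wrist 856 [0.4189 0.1128 0.1964] [array([416.6, 112.8]), array([ 9. , 15.9]), np.float64(1.2)] [array([444. , 112.5]), array([30.1, 38.4]), np.float64(89.8)]
wrist 564 [0.4084 0.3385 0.1918] [array([407.5, 342. ]), array([18.2,  8.6]), np.float64(88.2)] [array([433.6, 342.4]), array([38.4, 32.2]), np.float64(0.7)]
[0.42089257 0.1104583  0.24839864] [-9.00465100e+01  1.13679682e-01 -1.79381012e+02] [ -60.3  -12.6   37.   112.2    7.7   77.9 -114.9] 20.65
```

View pics/c4_wrist.png

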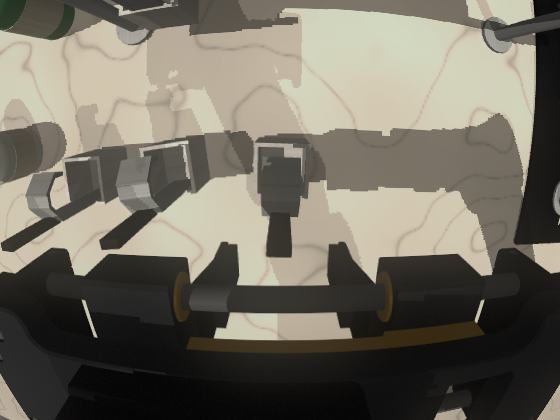

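Caddy b's tab shows at (279, 235), a couple of mm left of centre.

Call:
move_arm(
  moves=[
    [2, 12, -2, 0, 0, 0],
    [4, 28, -2, 0, 0, 0],
    [4, 44, -2, 0, 0, 0],
    [4, 57, -2, 0, 0, 0],
    [4, 57, -2, 0, 0, 0],
    [4, 57, -2, 0, 0, 0],
  ],
)

```text
time_s: 21.15
tool_pos: [0.4168, 0.1122, 0.191]
tool_rot: [-89.9, 0.0, -179.4]
force: [-0.5, 0.4, 0.8]
grip_width: 0.0496
```

Call:
move_arm(
  moves=[
    [0, 0, 0, 0, 0, 0],
    [0, 0, 0, 0, 0, 0],
    [0, 0, 0, 0, 0, 0],
    [0, 0, 0, 0, 0, 0],
    [0, 0, 0, 0, 0, 0],
    [0, 0, 0, 0, 0, 0],
    [0, 0, 0, 0, 0, 0],
    [0, 0, 0, 0, 0, 0],
    [0, 0, 0, 0, 0, 0],
  ],
  claw=5,
)

```text
time_s: 21.9
tool_pos: [0.4157, 0.1122, 0.1904]
tool_rot: [-90.0, 0.0, -179.4]
force: [-1.0, 0.2, 1.7]
grip_width: 0.0155
```

Run:
```python
from h import *
plan([(.42,0.113,.21,-89.4),(.42,.113,.293,-89.4),(.50,0.05,.293,-89),(.52,-0.097,.293,-88.5)],mm=24,deg=4)
```

```text
from [0.4157 0.1122 0.1904] -89.36 n 17
[[-4, -20, -1, 0, 0, 0], [-4, -40, -1, 0, 0, 0], [-4, -61, -1, 0, 0, 0], [-4, -82, -1, 0, 0, 0], [-4, -103, -1, 0, 0, 0], [-20, -103, 12, 0, 0, 0], [-36, -103, 25, 0, 0, 0], [-52, -103, 38, 0, 0, 0], [-68, -103, 50, 0, 0, 0], [-84, -103, 63, 0, 0, 0], [-86, -103, 84, 0, 0, 0], [-89, -103, 105, 0, -1, 0], [-91, -103, 126, 0, -1, 0], [-94, -103, 147, 0, -1, 0], [-97, -103, 168, 0, -1, 0], [-99, -103, 189, 0, -1, 0], [-102, -103, 210, 0, -1, 0]]
```

Call:
move_arm(
  moves=[
    [-1, -8, 0, 0, 0, 0],
    [-4, -22, -1, 0, 0, 0],
    [-4, -40, -1, 0, 0, 0],
    [-4, -61, -1, 0, 0, 0],
    [-4, -82, -1, 0, 0, 0],
    [-4, -100, -1, 0, 0, 0],
    [-20, -100, 12, 0, 0, 0],
    [-36, -100, 25, 0, 0, 0],
    [-52, -100, 38, 0, 0, 0],
    [-68, -100, 50, 0, 0, 0],
    [-84, -100, 63, 0, 0, 0],
    [-86, -100, 84, 0, 0, 0],
    [-89, -100, 105, 0, -1, 0],
    [-91, -100, 126, 0, -1, 0],
    [-94, -100, 147, 0, -1, 0],
    [-97, -100, 168, 0, -1, 0],
    [-99, -100, 189, 0, -1, 0],
    [-102, -100, 210, 0, -1, 0],
    [-102, -100, 210, 0, -1, 0],
    [-102, -100, 210, 0, -1, 0],
  ],
)

```text
time_s: 23.57
tool_pos: [0.5194, -0.0986, 0.2901]
tool_rot: [-90.0, -0.1, -178.6]
force: [0.4, 1.1, -2.8]
grip_width: 0.0153
```

```bash
python3 held.py h5 wrist scene
```

```text
TCP rack [-109.4 -104.6] [ 0.5194 -0.0986  0.2901] rot [-9.000e+01 -1.000e-01 -1.786e+02] F [ 0.4  1.1 -2.8] q [-48.   2.  58.  98.  -2.  81. -78.] t 23.5667
wrist hook top n 3382 z med 0.2518 slope x,y [-0.313  0.007] x [10. 48.] y [-13.  16.]
scene hook top n 113 z med 0.2499 slope x,y [-0.303 -0.038] x [10. 47.] y [-13.  16.]
```

View pics/h5_wrist.png

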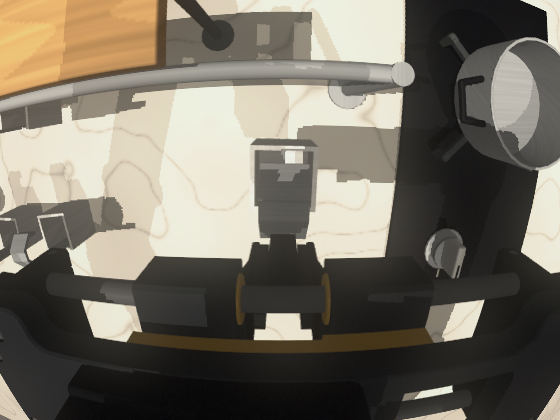

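View pics/h5_scene.png

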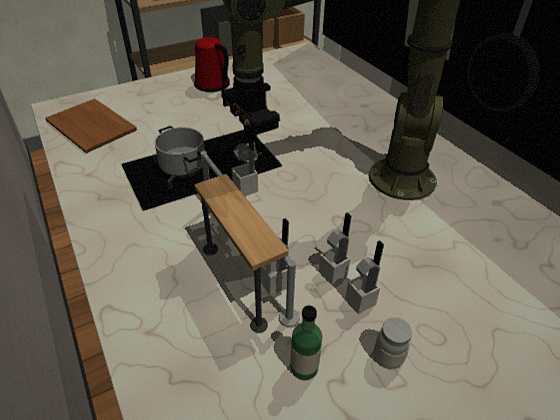

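Call:
move_arm(
  moves=[
    [-15, 0, 0, 0, 0, 0],
    [-32, 0, 0, 0, 0, 0],
    [-49, 0, 0, 0, 0, 0],
    [-66, 0, 0, 0, 0, 0],
    [-79, 0, 0, 0, 0, 0],
    [-86, 0, 0, 0, 0, 0],
    [-86, 0, 0, 0, 0, 0],
    [-86, 10, 0, 0, 0, 0],
    [-86, 20, 0, 0, 0, 0],
    [-86, 28, 0, 0, 0, 0],
    [-86, 34, 0, 0, 0, 0],
    [-86, 37, 0, 0, 0, 0],
    [-86, 38, 0, 0, 0, 0],
    [-86, 38, 0, 0, 0, 0],
  ],
)

```text
time_s: 24.83
tool_pos: [0.6058, -0.0945, 0.2521]
tool_rot: [-90.0, -0.0, -178.4]
force: [0.4, 0.1, -2.7]
grip_width: 0.0152
```

```bash
python3 held.py h6 scene wrist
```

```text
TCP rack [ -22.9 -102.7] [ 0.6058 -0.0945  0.2521] rot [ -90.    -0.  -178.4] F [ 0.4  0.1 -2.7] q [-38.  20.  57.  89. -17.  80. -69.] t 24.8333
scene hook top n 134 z med 0.2119 slope x,y [-0.308 -0.108] x [10. 47.] y [-16.  16.]
wrist hook top n 3497 z med 0.2141 slope x,y [-0.299 -0.01 ] x [10. 48.] y [-15.  15.]
```

View pics/h6_wrist.png

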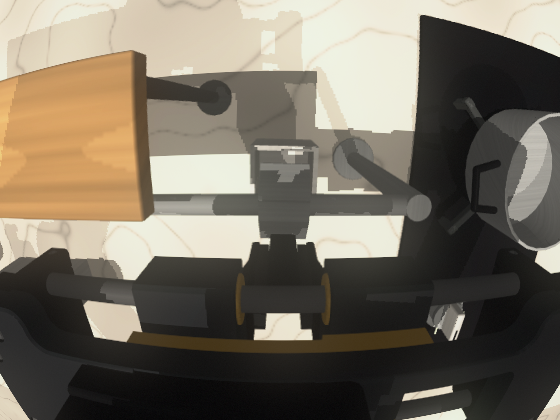

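Hook b is over the rail at (285, 205) and about 1 mm above it, so I slide it left.

Call:
move_arm(
  moves=[
    [0, 0, -8, 0, 0, 0],
    [0, 0, -24, 0, 0, 0],
    [0, 0, -44, 0, 0, 0],
    [0, 0, -66, 0, 0, 0],
    [0, 0, -88, 0, 0, 0],
    [0, 0, -110, 0, 0, 0],
    [0, 0, -132, 0, 0, 0],
    [0, 0, -154, 0, 0, 0],
    [0, 0, -176, 0, 0, 0],
    [0, 0, -198, 0, 0, 0],
    [0, 0, -218, 0, 0, 0],
    [0, 0, -234, 0, 0, 0],
    [0, 0, -244, 0, 0, 0],
    [0, 0, -250, 0, 0, 0],
    [0, 0, -253, 0, 0, 0],
    [0, 0, -253, 0, 0, 0],
    [0, 1, -253, 0, 0, 0],
    [0, 2, -253, 0, 0, 0],
    [0, 2, -253, 0, 0, 0],
  ],
)

```text
time_s: 26.52
tool_pos: [0.5991, 0.1567, 0.2506]
tool_rot: [-90.0, 0.0, -178.5]
force: [0.3, -0.5, -0.8]
grip_width: 0.0154
```

Call:
move_arm(
  moves=[
    [0, 0, 0, 0, 0, 0],
    [0, 0, 0, 0, 0, 0],
    [0, 0, 0, 0, 0, 0],
    [0, 0, 0, 0, 0, 0],
    [0, -5, 0, 0, 0, 0],
    [0, -15, 0, 0, 0, 0],
    [0, -32, 0, 0, 0, 0],
    [0, -55, 0, 0, 0, 0],
    [0, -80, 0, 0, 0, 0],
  ],
  claw=40,
)

```text
time_s: 27.27
tool_pos: [0.5984, 0.1584, 0.3316]
tool_rot: [-90.0, -0.0, -178.4]
force: [0.5, -0.2, 1.0]
grip_width: 0.0397
```

```bash
python3 held.py x top; python3 cad.py c5 top scene
python3 - <<'E'
from h import *
plan([(.52,.20,.33,-86),(.425,.228,.25,-84)],mm=34,deg=7)
E
```

```text
TCP rack [-23.7 150.3] [0.5984 0.1584 0.3316] rot [ -90.    -0.  -178.4] F [ 0.5 -0.2  1. ] q [-59.  18.  53.  81. -14.  88. -95.] t 27.2667
top 19 [0.4068 0.3384 0.1967] [array([406.3, 341.1]), array([ 6.5, 14.5]), np.float64(11.4)] [array([432.6, 342. ]), array([38.5, 29.8]), np.float64(1.9)]
scene 95 [0.4191 0.232  0.1911] [array([418.2, 229.8]), array([ 9.4, 17.6]), np.float64(13.1)] [array([445.7, 233.5]), array([36.1, 31.9]), np.float64(7.1)]
scene 110 [0.409  0.345  0.1907] [array([408.7, 344.1]), array([11.7, 18.6]), np.float64(13.4)] [array([435.1, 344.5]), array([32.2, 38.6]), np.float64(89.2)]
[0.60007918 0.15826648 0.33333293] [ -90.08508948    0.27932386 -178.37798433] [-58.7  17.7  53.5  80.9 -14.2  88.1 -94.5] 27.4167
from [0.6001 0.1583 0.3333] -88.38 n 7
[[26, 1, -15, 0, -1, 0], [53, 2, -29, 0, -2, 0], [79, 3, -44, 0, -2, 0], [102, 23, -52, 0, -3, 0], [126, 43, -59, 0, -3, 0], [149, 63, -67, 0, -4, 0], [173, 83, -75, 0, -4, 0]]
```

View pics/c5_scene.png

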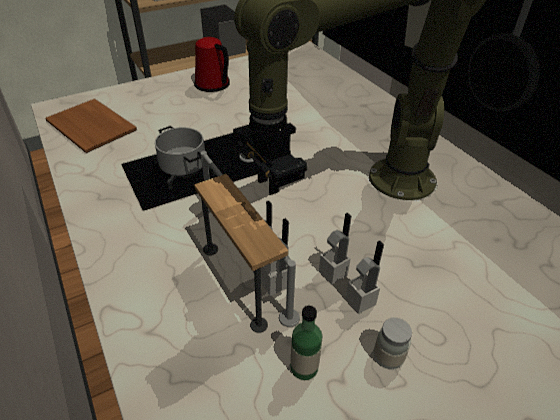

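Two hung tabs stand upright at (268, 212) and (285, 232). Now caddy c.

Call:
move_arm(
  moves=[
    [26, 1, -15, 0, -1, 0],
    [53, 2, -29, 0, -2, 0],
    [79, 3, -44, 0, -2, 0],
    [102, 23, -52, 0, -3, 0],
    [126, 43, -59, 0, -3, 0],
    [149, 63, -67, 0, -4, 0],
    [176, 84, -73, 0, -5, 0],
    [180, 84, -73, 0, -5, 0],
    [180, 84, -73, 0, -5, 0],
  ],
  claw=50,
)

```text
time_s: 28.17
tool_pos: [0.4141, 0.2264, 0.2448]
tool_rot: [-90.0, -0.2, -173.2]
force: [1.1, 0.3, 0.4]
grip_width: 0.0497
```

```bash
python3 cad.py c6 wrist
```

```text
wrist 890 [0.411  0.3398 0.1948] [array([409.4, 342. ]), array([17.5,  8.5]), np.float64(89.4)] [array([437.2, 343. ]), array([40.6, 31.1]), np.float64(1.1)]
wrist 876 [0.4216 0.2294 0.1976] [array([419.3, 229.2]), array([ 9.1, 16.1]), np.float64(7.3)] [array([446.5, 232.4]), array([40.6, 30. ]), np.float64(6.6)]
[0.41647187 0.22630938 0.24624873] [-9.00311162e+01 -2.33431994e-03 -1.73303518e+02] [ -79.5   -6.8   45.   108.     4.9   76.8 -119.1] 28.2167
```

View pics/c6_wrist.png

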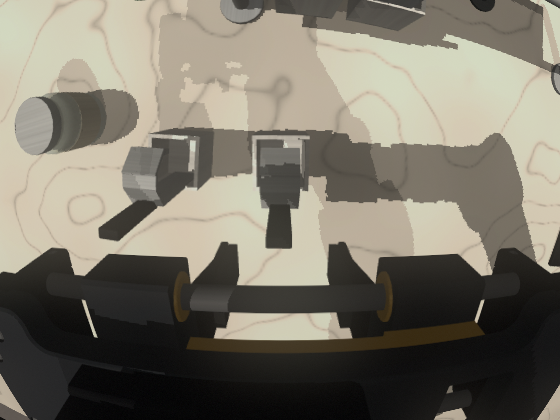

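Call:
move_arm(
  moves=[
    [-1, 12, -3, 0, 0, 0],
    [-1, 28, -3, 0, 0, 0],
    [-1, 44, -3, 0, 0, 0],
    [-1, 55, -3, 0, 0, 0],
    [-1, 55, -3, 0, 0, 0],
    [-1, 55, -3, 0, 0, 0],
  ],
)

```text
time_s: 28.72
tool_pos: [0.4185, 0.2289, 0.1917]
tool_rot: [-89.9, 0.0, -173.5]
force: [0.4, -0.5, -0.3]
grip_width: 0.05
```

Call:
move_arm(
  moves=[
    [0, 0, 0, 0, 0, 0],
    [0, 0, 0, 0, 0, 0],
    [0, 0, 0, 0, 0, 0],
    [0, 0, 0, 0, 0, 0],
    [0, 0, 0, 0, 0, 0],
    [0, 0, 0, 0, 0, 0],
    [0, 0, 0, 0, 0, 0],
    [0, 0, 0, 0, 0, 0],
    [0, 0, 0, 0, 0, 0],
  ],
  claw=5,
)

```text
time_s: 29.47
tool_pos: [0.4175, 0.2294, 0.1914]
tool_rot: [-90.0, 0.0, -173.4]
force: [0.0, 0.2, 2.0]
grip_width: 0.0157
```

```bash
python3 held.py x
python3 - <<'E'
from h import *
plan([(.42,0.229,.292,-83.3),(.50,0.15,.292,-85),(.52,0,.292,-88.5)],mm=24,deg=4)
E
```

```text
TCP rack [-202.8  225.9] [0.4175 0.2294 0.1914] rot [ -90.     0.  -173.4] F [0.  0.2 2. ] q [ -79.   -3.   46.  112.    3.   70. -117.] t 29.4667
from [0.4175 0.2294 0.1914] -83.37 n 17
[[0, -20, 0, 0, 0, 0], [-1, -40, 0, 0, 0, 0], [-1, -60, 0, 0, 0, 0], [-2, -80, 1, 0, 0, 0], [-2, -101, 1, 0, 0, 0], [-17, -101, 18, 0, 0, 0], [-31, -101, 36, 0, 1, 0], [-45, -101, 53, 0, 1, 0], [-59, -101, 71, 0, 1, 0], [-73, -101, 88, 0, 2, 0], [-73, -101, 110, 0, 2, 0], [-74, -101, 132, 0, 3, 0], [-74, -101, 153, 0, 3, 0], [-74, -101, 175, 0, 4, 0], [-75, -101, 196, 0, 4, 0], [-75, -101, 218, 0, 5, 0], [-75, -101, 240, 0, 5, 0]]
```

Call:
move_arm(
  moves=[
    [0, -8, 0, 0, 0, 0],
    [0, -22, 0, 0, 0, 0],
    [-1, -40, 0, 0, 0, 0],
    [-1, -60, 0, 0, 0, 0],
    [-2, -80, 1, 0, 0, 0],
    [-2, -99, 1, 0, 0, 0],
    [-17, -99, 18, 0, 0, 0],
    [-31, -99, 36, 0, 1, 0],
    [-45, -99, 53, 0, 1, 0],
    [-59, -99, 71, 0, 1, 0],
    [-73, -99, 88, 0, 2, 0],
    [-73, -99, 110, 0, 2, 0],
    [-74, -99, 132, 0, 3, 0],
    [-74, -99, 153, 0, 3, 0],
    [-74, -99, 175, 0, 4, 0],
    [-75, -99, 196, 0, 4, 0],
    [-75, -99, 218, 0, 5, 0],
    [-75, -99, 235, 0, 5, 0],
    [-75, -99, 240, 0, 5, 0],
  ],
)

```text
time_s: 31.05
tool_pos: [0.5193, -0.0052, 0.2904]
tool_rot: [-90.0, -0.0, -178.7]
force: [0.0, -0.3, -3.1]
grip_width: 0.0158
```

```bash
python3 held.py x;  python3 - <<'E'
from h import *
plan([(.52,-.075,.291,-88.5),(.604,-0.0725,.291,-88.5)],mm=20,deg=4)
E
```

```text
TCP rack [-107.   -11.2] [ 0.5193 -0.0052  0.2904] rot [ -90.    -0.  -178.7] F [ 0.  -0.3 -3.1] q [-66.  -1.  64.  99.   1.  81. -91.] t 31.05
from [ 0.5193 -0.0052  0.2904] -88.74 n 9
[[0, 0, 17, 0, 0, 0], [0, 0, 35, 0, 0, 0], [1, 0, 52, 0, 0, 0], [1, -1, 70, 0, 0, 0], [-16, -1, 70, 0, 0, 0], [-33, -1, 70, 0, 0, 0], [-50, -1, 69, 0, 0, 0], [-66, -1, 69, 0, 0, 0], [-83, -1, 69, 0, 0, 0]]
```

Call:
move_arm(
  moves=[
    [0, 0, 10, 0, 0, 0],
    [0, 0, 22, 0, 0, 0],
    [0, 0, 34, 0, 0, 0],
    [0, 0, 44, 0, 0, 0],
    [0, 0, 54, 0, 0, 0],
    [0, 0, 56, 0, 0, 0],
    [0, 0, 56, 0, 0, 0],
  ],
)

```text
time_s: 31.63
tool_pos: [0.5211, -0.057, 0.2902]
tool_rot: [-90.0, -0.0, -178.5]
force: [0.3, -0.6, -2.9]
grip_width: 0.0151
```

```bash
python3 held.py h7 wrist
```

```text
TCP rack [-106.6  -63. ] [ 0.5211 -0.057   0.2902] rot [ -90.    -0.  -178.5] F [ 0.3 -0.6 -2.9] q [-61.   1.  66.  98.  -1.  81. -83.] t 31.6333
wrist hook top n 3341 z med 0.2509 slope x,y [-0.339  0.002] x [ 9. 47.] y [-14.  15.]
```

View pics/h7_wrist.png

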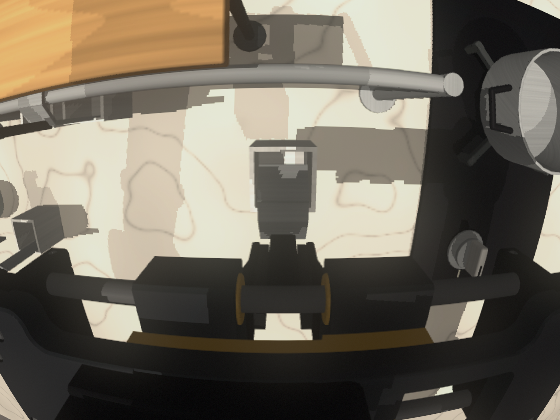

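Call:
move_arm(
  moves=[
    [-8, 0, 3, 0, 0, 0],
    [-20, 0, 6, 0, 0, 0],
    [-36, 0, 7, 0, 0, 0],
    [-53, 0, 7, 0, 0, 0],
    [-68, 0, 7, 0, 0, 0],
    [-78, 0, 7, 0, 0, 0],
    [-84, 0, 7, 0, 0, 0],
    [-84, 0, 7, 0, 0, 0],
    [-84, 10, 7, 0, 0, 0],
    [-84, 20, 7, 0, 0, 0],
    [-84, 28, 7, 0, 0, 0],
    [-84, 34, 7, 0, 0, 0],
    [-84, 37, 7, 0, 0, 0],
    [-84, 37, 7, 0, 0, 0],
  ],
)

```text
time_s: 32.85
tool_pos: [0.6048, -0.0607, 0.2525]
tool_rot: [-90.0, -0.1, -178.4]
force: [0.1, 0.3, -3.6]
grip_width: 0.0155
```

```bash
python3 held.py h8 wrist
```

```text
TCP rack [-23.  -68.9] [ 0.6048 -0.0607  0.2525] rot [-9.000e+01 -1.000e-01 -1.784e+02] F [ 0.1  0.3 -3.6] q [-46.  21.  63.  90. -19.  80. -70.] t 32.85
wrist hook top n 3444 z med 0.2134 slope x,y [-0.334  0.001] x [10. 47.] y [-15.  15.]
```

View pics/h8_wrist.png

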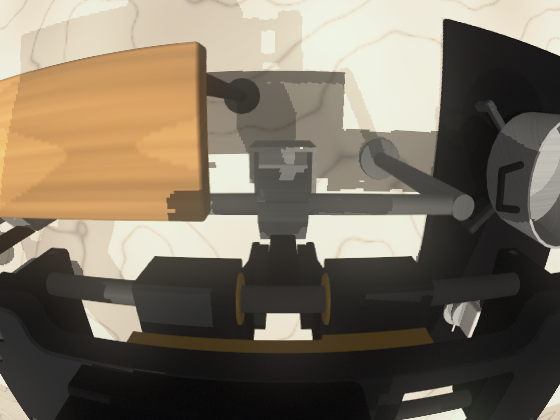

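Call:
move_arm(
  moves=[
    [0, 0, -6, 0, 0, 0],
    [0, 0, -18, 0, 0, 0],
    [0, 0, -36, 0, 0, 0],
    [0, 0, -56, 0, 0, 0],
    [0, 0, -76, 0, 0, 0],
    [0, 0, -96, 0, 0, 0],
    [0, 0, -116, 0, 0, 0],
    [0, 0, -134, 0, 0, 0],
    [0, 0, -146, 0, 0, 0],
    [0, 0, -152, 0, 0, 0],
    [0, 0, -154, 0, 0, 0],
    [0, 0, -154, 0, 0, 0],
    [0, 1, -154, 0, 0, 0],
    [0, 2, -154, 0, 0, 0],
    [0, 2, -154, 0, 0, 0],
  ],
)

```text
time_s: 34.15
tool_pos: [0.6012, 0.0912, 0.2517]
tool_rot: [-90.0, 0.0, -178.5]
force: [-0.4, -0.2, -0.8]
grip_width: 0.0156
```

Call:
move_arm(
  moves=[
    [0, 0, 0, 0, 0, 0],
    [0, 0, 0, 0, 0, 0],
    [0, 0, 0, 0, 0, 0],
    [0, 0, 0, 0, 0, 0],
    [0, -5, 0, 0, 0, 0],
    [0, -15, 0, 0, 0, 0],
    [0, -32, 0, 0, 0, 0],
    [0, -55, 0, 0, 0, 0],
    [0, -80, 0, 0, 0, 0],
  ],
  claw=40,
)

```text
time_s: 34.9
tool_pos: [0.6007, 0.0929, 0.3326]
tool_rot: [-90.0, -0.0, -178.4]
force: [1.0, 0.2, 0.0]
grip_width: 0.04
```

```bash
python3 held.py x; python3 cad.py c7 top scene
python3 - <<'E'
from h import *
plan([(.53,.22,.31,-89),(.425,.341,.25,-89)],mm=34,deg=7)
E
```

```text
TCP rack [-23.1  84.8] [0.6007 0.0929 0.3326] rot [ -90.    -0.  -178.4] F [1.  0.2 0. ] q [-60.  19.  63.  83. -17.  89. -86.] t 34.9
top 19 [0.407  0.3384 0.1968] [array([408. , 341.1]), array([15.2,  6.1]), np.float64(88.3)] [array([432.4, 341.6]), array([30.1, 38. ]), np.float64(87.6)]
scene 111 [0.4092 0.345  0.1907] [array([408. , 343.5]), array([10.4, 17.9]), np.float64(5.9)] [array([433.8, 343.1]), array([35.6, 32.7]), np.float64(0.9)]
[0.60309622 0.09253052 0.33635943] [ -90.06847764    0.43410409 -178.3781601 ] [-60.   18.6  63.1  82.4 -16.7  88.5 -86.2] 35.0
from [0.6031 0.0925 0.3364] -88.38 n 11
[[14, 5, -26, 0, 0, 0], [28, 11, -52, 0, 0, 0], [42, 16, -78, 0, 0, 0], [56, 21, -104, 0, 0, 0], [69, 26, -129, 0, 1, 0], [86, 36, -150, 0, 1, 0], [103, 46, -171, 0, 1, 0], [120, 56, -191, 0, 1, 0], [137, 66, -212, 0, 1, 0], [154, 76, -233, 0, 1, 0], [171, 86, -253, 0, 1, 0]]
```

View pics/c7_scene.png

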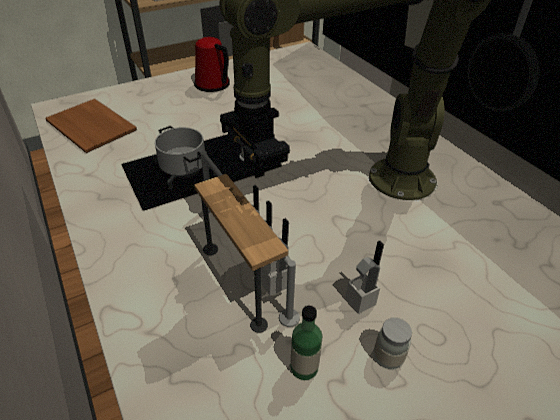

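Three hung tabs stand in a row. Joint 3 has crept to 63° of its 71°, so I unwind the wrist by a half turn on the way to caddy d.

Run:
```python
from h import *
plan([(.54,.20,.34,2)],mm=34,deg=6)
```

```text
from [0.6031 0.0925 0.3364] -88.38 n 16
[[4, 0, -7, 0, -6, 0], [8, 0, -14, 0, -11, 0], [11, -1, -20, 0, -17, 0], [15, -1, -27, 0, -23, 0], [19, -1, -34, 0, -28, 0], [23, -1, -41, 0, -34, 0], [26, -2, -48, 0, -40, 0], [30, -2, -55, 0, -45, 0], [34, -2, -61, 0, -51, 0], [38, -2, -68, 0, -56, 0], [41, -3, -75, 0, -62, 0], [45, -3, -82, 0, -68, 0], [49, -3, -89, 0, -73, 0], [53, -3, -96, 0, -79, 0], [56, -3, -102, 0, -85, 0], [60, -4, -109, 0, -90, 0]]
```

Call:
move_arm(
  moves=[
    [4, 0, -7, 0, -6, 0],
    [8, 0, -14, 0, -11, 0],
    [11, -1, -20, 0, -17, 0],
    [15, -1, -27, 0, -23, 0],
    [19, -1, -34, 0, -28, 0],
    [23, -1, -41, 0, -34, 0],
    [26, -2, -48, 0, -40, 0],
    [30, -2, -55, 0, -45, 0],
    [34, -2, -61, 0, -51, 0],
    [38, -2, -68, 0, -56, 0],
    [41, -3, -75, 0, -62, 0],
    [45, -3, -82, 0, -68, 0],
    [49, -3, -89, 0, -73, 0],
    [53, -3, -96, 0, -79, 0],
    [56, -3, -102, 0, -85, 0],
    [60, -4, -109, 0, -90, 0],
    [60, -4, -109, 0, -90, 0],
  ],
)

```text
time_s: 36.42
tool_pos: [0.5372, 0.2021, 0.3355]
tool_rot: [-90.0, 0.1, -88.1]
force: [0.9, -0.0, -0.0]
grip_width: 0.04
```

```bash
python3 held.py x
python3 - <<'E'
from h import *
plan([(.42,.341,.25,91)],mm=34,deg=6)
E
```

```text
TCP rack [-83.8 195.5] [0.5372 0.2021 0.3355] rot [-90.    0.1 -88.1] F [ 0.9 -0.  -0. ] q [-64.   9.  47.  87.  -7.  87. -16.] t 36.4167
from [0.5372 0.2021 0.3355] 1.9 n 15
[[-10, 6, -7, 0, -6, 0], [-19, 11, -15, 0, -12, 0], [-29, 17, -22, 0, -18, 0], [-38, 23, -30, 0, -24, 0], [-48, 29, -37, 0, -30, 0], [-57, 34, -45, 0, -36, 0], [-67, 40, -52, 0, -42, 0], [-76, 46, -60, 0, -48, 0], [-86, 51, -67, 0, -53, 0], [-95, 57, -75, 0, -59, 0], [-105, 63, -82, 0, -65, 0], [-114, 68, -90, 0, -71, 0], [-124, 74, -97, 0, -77, 0], [-133, 80, -105, 0, -83, 0], [-143, 86, -112, 0, -89, 0]]
```

Call:
move_arm(
  moves=[
    [-10, 6, -7, 0, -6, 0],
    [-19, 11, -15, 0, -12, 0],
    [-29, 17, -22, 0, -18, 0],
    [-38, 23, -30, 0, -24, 0],
    [-48, 29, -37, 0, -30, 0],
    [-57, 34, -45, 0, -36, 0],
    [-67, 40, -52, 0, -42, 0],
    [-76, 46, -60, 0, -48, 0],
    [-86, 51, -67, 0, -53, 0],
    [-95, 57, -75, 0, -59, 0],
    [-105, 63, -82, 0, -65, 0],
    [-114, 68, -90, 0, -71, 0],
    [-124, 74, -97, 0, -77, 0],
    [-133, 80, -105, 0, -83, 0],
    [-143, 86, -112, 0, -89, 0],
    [-143, 86, -112, 0, -89, 0],
    [-143, 86, -112, 0, -89, 0],
  ],
  claw=50,
)

```text
time_s: 37.83
tool_pos: [0.422, 0.3398, 0.2491]
tool_rot: [-90.0, 0.0, 0.4]
force: [1.0, -0.7, 0.6]
grip_width: 0.0499
```

```bash
python3 cad.py c8 wrist top scene
```

```text
wrist 753 [0.4046 0.3421 0.1977] [array([406.5, 342.1]), array([ 8.4, 16. ]), np.float64(0.2)] [array([431.7, 342.6]), array([41.8, 30.1]), np.float64(0.2)]
scene 85 [0.4094 0.3444 0.1865] [array([408.7, 343.5]), array([10.3, 17.3]), np.float64(5.1)] [array([436.7, 344.2]), array([32.4, 42.5]), np.float64(90.0)]
[0.42312011 0.33898849 0.24986841] [-8.99831948e+01 -6.26493585e-02  3.67717504e-01] [-72.4   4.9  32.9  99.   -2.7  76.8  51.4] 37.9833
```

View pics/c8_wrist.png

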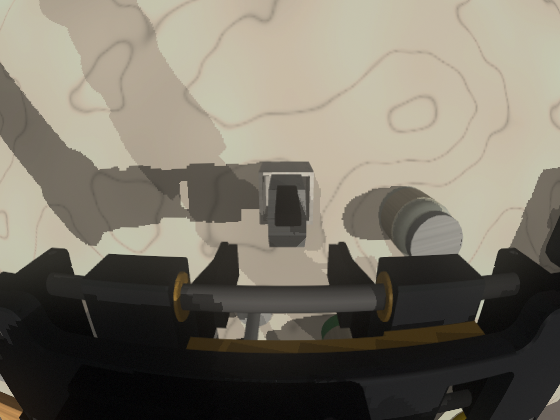

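View pics/c8_scene.png

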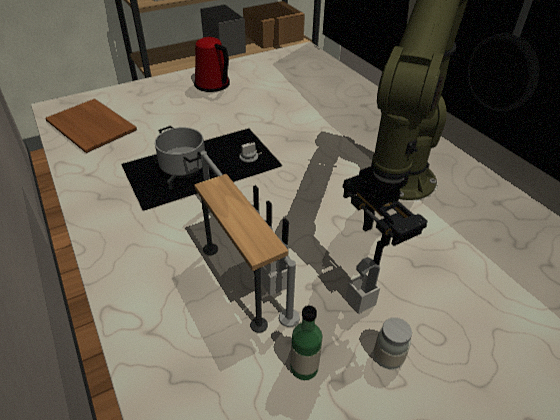

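Caddy d's tab shows at (288, 205) in the wrist view, clear of the jar at (430, 235). It is 15 mm nearer the robot than the TCP.

Call:
move_arm(
  moves=[
    [-8, 0, 3, 0, 0, 0],
    [-15, 8, 3, 0, 0, 0],
    [-15, 24, 3, 0, 0, 0],
    [-15, 40, 3, 0, 0, 0],
    [-15, 52, 3, 0, 0, 0],
    [-15, 58, 3, 0, 0, 0],
    [-15, 58, 3, 0, 0, 0],
    [-15, 58, 3, 0, 0, 0],
  ],
)

```text
time_s: 38.65
tool_pos: [0.4069, 0.3428, 0.1913]
tool_rot: [-90.0, -0.0, 0.6]
force: [0.8, 0.1, -0.4]
grip_width: 0.0499
```

Call:
move_arm(
  moves=[
    [0, 0, 0, 0, 0, 0],
    [0, 0, 0, 0, 0, 0],
    [0, 0, 0, 0, 0, 0],
    [0, 0, 0, 0, 0, 0],
    [0, 0, 0, 0, 0, 0],
    [0, 0, 0, 0, 0, 0],
    [0, 0, 0, 0, 0, 0],
    [0, 0, 0, 0, 0, 0],
    [0, 0, 0, 0, 0, 0],
  ],
  claw=5,
)

```text
time_s: 39.4
tool_pos: [0.407, 0.3427, 0.1914]
tool_rot: [-90.0, -0.0, 0.6]
force: [0.4, 0.0, 1.8]
grip_width: 0.0152
```

```bash
python3 held.py x
python3 - <<'E'
from h import *
plan([(.41,0.341,.29,90),(.51,0.18,.29,91.5),(.52,.05,.29,91.5)],mm=25,deg=4)
E
```

```text
TCP rack [-210.3  339.5] [0.407  0.3427 0.1914] rot [-90.   -0.    0.6] F [0.4 0.  1.8] q [-73.   6.  32. 105.  -3.  70.  51.] t 39.4
from [0.407  0.3427 0.1914] 90.62 n 18
[[1, -25, 0, 0, 0, 0], [2, -49, -1, 0, 0, 0], [2, -74, -1, 0, 0, 0], [3, -99, -2, 0, 1, 0], [15, -99, -22, 0, 0, 0], [28, -99, -42, 0, 0, 0], [40, -99, -63, 0, 0, 0], [52, -99, -83, 0, 0, 0], [64, -99, -103, 0, 0, 0], [77, -99, -123, 0, -1, 0], [89, -99, -144, 0, -1, 0], [101, -99, -164, 0, -1, 0], [103, -99, -186, 0, -1, 0], [104, -99, -207, 0, -1, 0], [106, -99, -229, 0, -1, 0], [107, -99, -251, 0, -1, 0], [108, -99, -272, 0, -1, 0], [110, -99, -294, 0, -1, 0]]
```

Call:
move_arm(
  moves=[
    [0, -8, 0, 0, 0, 0],
    [1, -25, 0, 0, 0, 0],
    [2, -49, -1, 0, 0, 0],
    [2, -74, -1, 0, 0, 0],
    [3, -99, -2, 0, 0, 0],
    [15, -99, -22, 0, 0, 0],
    [28, -99, -42, 0, 0, 0],
    [40, -99, -63, 0, 0, 0],
    [52, -99, -83, 0, 0, 0],
    [64, -99, -103, 0, 0, 0],
    [77, -99, -123, 0, -1, 0],
    [89, -99, -144, 0, -1, 0],
    [101, -99, -164, 0, -1, 0],
    [103, -99, -186, 0, -1, 0],
    [104, -99, -207, 0, -1, 0],
    [106, -99, -229, 0, -1, 0],
    [107, -99, -251, 0, -1, 0],
    [108, -99, -272, 0, -1, 0],
    [110, -99, -294, 0, -1, 0],
    [110, -99, -294, 0, -1, 0],
  ],
)

```text
time_s: 41.07
tool_pos: [0.5201, 0.0435, 0.2905]
tool_rot: [-90.2, 0.0, 1.2]
force: [0.6, -0.9, -2.5]
grip_width: 0.0154
```

```bash
python3 held.py x
python3 - <<'E'
from h import *
plan([(.52,-0.07,.29,91.5)],mm=22,deg=4)
E
```

```text
TCP rack [-104.9   37.5] [0.5201 0.0435 0.2905] rot [-90.2   0.    1.2] F [ 0.6 -0.9 -2.5] q [-55.   1.  48.  98.  -0.  81.  84.] t 41.0667
from [0.5201 0.0435 0.2905] 91.18 n 6
[[0, 0, -19, 0, 0, 0], [-1, 0, -38, 0, 0, 0], [-1, 0, -57, 0, 0, 0], [-2, 0, -76, 0, 0, 0], [-2, 0, -95, 0, 0, 0], [-2, 0, -114, 0, 0, 0]]
```

Call:
move_arm(
  moves=[
    [0, 0, -12, 0, 0, 0],
    [-1, 0, -32, 0, 0, 0],
    [-1, 0, -54, 0, 0, 0],
    [-2, 0, -76, 0, 0, 0],
    [-2, 0, -97, 0, 0, 0],
    [-2, 0, -112, 0, 0, 0],
    [-2, 0, -112, 0, 0, 0],
    [-2, 0, -112, 0, 0, 0],
  ],
)

```text
time_s: 41.73
tool_pos: [0.521, -0.0623, 0.2902]
tool_rot: [-90.0, 0.0, 1.5]
force: [0.2, 0.5, -3.3]
grip_width: 0.0156
```

```bash
python3 held.py h9 scene top
```

```text
TCP rack [-106.8  -68.4] [ 0.521  -0.0623  0.2902] rot [-90.    0.    1.5] F [ 0.2  0.5 -3.3] q [-49.   1.  54.  98.  -1.  81.  97.] t 41.7333
scene hook top n 120 z med 0.2491 slope x,y [-0.364 -0.099] x [11. 48.] y [-14.  16.]
```

View pics/h9_scene.png

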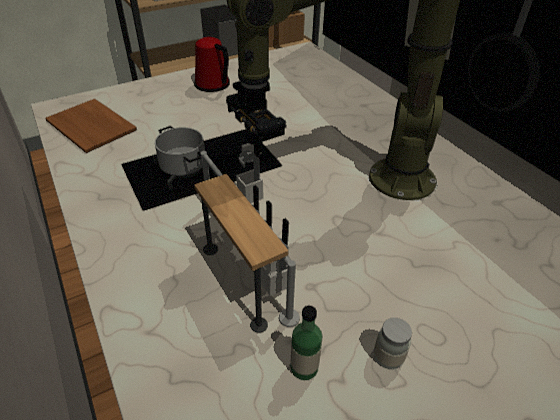

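Call:
move_arm(
  moves=[
    [8, 0, -2, 0, 0, 0],
    [22, 0, -2, 0, 0, 0],
    [38, 0, -2, 0, 0, 0],
    [54, 0, -2, 0, 0, 0],
    [68, 0, -2, 0, 0, 0],
    [79, 0, -2, 0, 0, 0],
    [84, 0, -2, 0, 0, 0],
    [84, 0, -2, 0, 0, 0],
    [84, 10, -2, 0, 0, 0],
    [84, 20, -2, 0, 0, 0],
    [84, 28, -2, 0, 0, 0],
    [84, 34, -2, 0, 0, 0],
    [84, 37, -2, 0, 0, 0],
    [84, 37, -2, 0, 0, 0],
  ],
)

```text
time_s: 43.0
tool_pos: [0.6047, -0.0614, 0.2524]
tool_rot: [-90.0, 0.1, 1.6]
force: [-0.4, -0.2, -2.8]
grip_width: 0.0155
```

```bash
python3 held.py h10 scene top
```

```text
TCP rack [-23.1 -69.6] [ 0.6047 -0.0614  0.2524] rot [-90.    0.1   1.6] F [-0.4 -0.2 -2.8] q [-41.  18.  55.  90. -15.  79. 107.] t 43.0
scene hook top n 58 z med 0.2139 slope x,y [-0.189  0.212] x [11. 45.] y [-16.   6.]
```

Run:
```python
import cv2
p=cv2.imread("pics/h10_scene.png")[120:300,180:340]; cv2.imwrite("pics/h10_z.png",cv2.resize(p,None,fx=3.3,fy=3.3,interpolation=cv2.INTER_CUBIC))
```

```text
(no output)
```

View pics/h10_z.png

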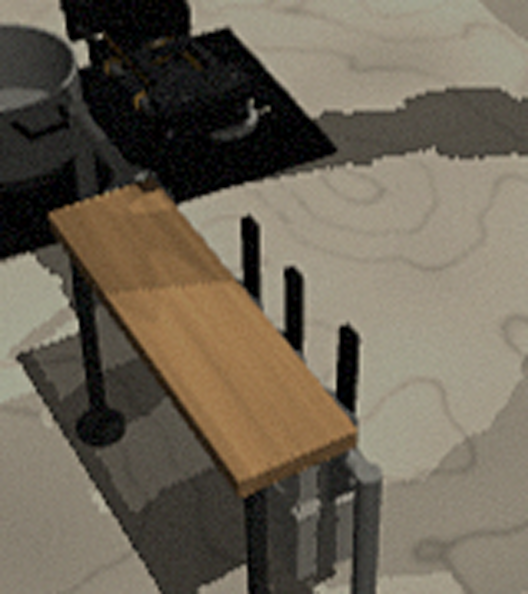

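Call:
move_arm(
  moves=[
    [0, 0, 6, 0, 0, 0],
    [0, 0, 18, 0, 0, 0],
    [0, 0, 34, 0, 0, 0],
    [0, 0, 50, 0, 0, 0],
    [0, 0, 66, 0, 0, 0],
    [0, 0, 78, 0, 0, 0],
    [0, 0, 86, 0, 0, 0],
    [0, 0, 89, 0, 0, 0],
    [0, 0, 89, 0, 0, 0],
    [0, 1, 89, 0, 0, 0],
    [0, 2, 89, 0, 0, 0],
    [0, 2, 89, 0, 0, 0],
  ],
)

```text
time_s: 44.1
tool_pos: [0.6028, 0.026, 0.2515]
tool_rot: [-90.0, -0.0, 1.5]
force: [0.0, -0.1, -2.3]
grip_width: 0.0155
```

Call:
move_arm(
  moves=[
    [0, 0, 0, 0, 0, 0],
    [0, 0, 0, 0, 0, 0],
    [0, 0, 0, 0, 0, 0],
    [0, 0, 0, 0, 0, 0],
    [0, -5, 0, 0, 0, 0],
    [0, -15, 0, 0, 0, 0],
    [0, -32, 0, 0, 0, 0],
    [0, -55, 0, 0, 0, 0],
    [0, -80, 0, 0, 0, 0],
    [-30, -95, -20, 0, 0, 0],
    [-65, -95, -40, 0, 0, 0],
    [-100, -95, -60, 0, 0, 0],
    [-130, -95, -80, 0, 0, 0],
    [-140, -95, -90, 0, 0, 0],
    [-140, -95, -90, 0, 0, 0],
  ],
  claw=40,
)

```text
time_s: 45.35
tool_pos: [0.4637, -0.0703, 0.3478]
tool_rot: [-89.7, -0.2, 1.4]
force: [0.6, -0.8, -0.4]
grip_width: 0.0398
```

```bash
cat > chk.py <<'E'
from held import *
import sys
for n in ("scene","top"):
    p,d,W=cloud(n); cv2.imwrite(f"pics/{tag}_{n}c.png",p[:,:,::-1])
    F=W.reshape(-1,3); F=F[~np.isnan(F[:,0])]; q=rack(F)*1000
    s=(F[:,2]>.222)&(F[:,2]<.28)&(q[:,0]>-45)&(q[:,0]<-6)&(q[:,1]>-180)&(q[:,1]<290)
    Q=np.c_[q,F[:,2]*1000][s]
    Q=Q[np.argsort(Q[:,1])]
    for g in np.split(Q,np.where(np.diff(Q[:,1])>15)[0]+1):
        if len(g)>4: print(n,'tab n',len(g),'mean',g.mean(0).round(1),'y',g[:,1].min().round(0),g[:,1].max().round(0),'top',g[:,2].max().round(0))
    for t in ("pot","oil","jar","knob"):
        for m in models.spot_in(t,n)[:1]: print('   spot',t,round(m['score'],2),np.round(m['point'],3))
E
python3 chk.py f1; cp pics/f1_scenec.png pics/f1s.png
```

```text
TCP rack [-164.2  -74.9] [ 0.4637 -0.0703  0.3478] rot [-89.7  -0.2   1.4] F [ 0.6 -0.8 -0.4] q [-55. -13.  52.  99.  10.  89.  87.] t 45.35
scene tab n 89 mean [-21.7  21.5 247.4] y 9.0 29.0 top 271.0
scene tab n 98 mean [-22.1  86.3 248.9] y 73.0 96.0 top 270.0
scene tab n 101 mean [-21.3 151.6 248.6] y 141.0 160.0 top 271.0
scene tab n 110 mean [-24.6 222.1 248.3] y 210.0 229.0 top 270.0
   spot pot 0.77 [ 0.64  -0.4    0.091]
   spot oil 0.75 [0.669 0.444 0.135]
   spot jar 0.75 [0.485 0.511 0.085]
   spot knob 0.72 [ 0.413 -0.345  0.044]
top tab n 29 mean [-25.4  17.7 258.1] y 10.0 25.0 top 273.0
top tab n 28 mean [-26.1  82.1 254.6] y 75.0 90.0 top 272.0
top tab n 34 mean [-25.1 147.6 255.4] y 140.0 156.0 top 270.0
top tab n 31 mean [-27.8 216.8 256.4] y 210.0 226.0 top 274.0
   spot pot 0.92 [ 0.648 -0.408  0.046]
   spot oil 0.64 [0.644 0.414 0.139]
   spot jar 0.56 [0.463 0.488 0.107]
   spot knob 0.59 [ 0.409 -0.344  0.038]
```

View pics/f1s.png

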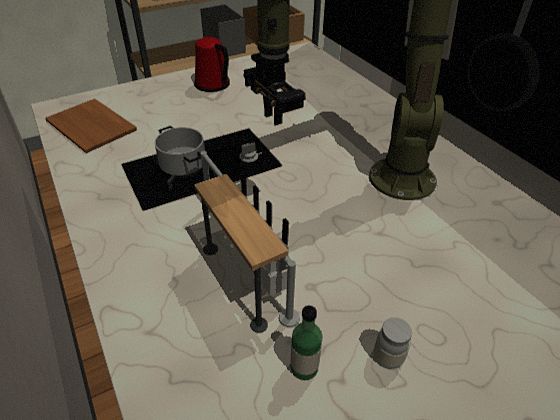

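The four hung tabs are at y 18, 83, 149 and 218 mm, with their tops near 270 mm. I check once more that they are still and that the knob is right, then hand in.

Call:
move_arm(
  moves=[
    [0, 0, 0, 0, 0, 0],
    [0, 0, 0, 0, 0, 0],
    [0, 0, 0, 0, 0, 0],
    [0, 0, 0, 0, 0, 0],
    [0, 0, 0, 0, 0, 0],
    [0, 0, 0, 0, 0, 0],
  ],
)

```text
time_s: 46.35
tool_pos: [0.4654, -0.0666, 0.3463]
tool_rot: [-90.0, -0.0, 1.6]
force: [0.6, 0.4, -0.8]
grip_width: 0.0399
```

```bash
python3 chk.py f2 | grep -v spot; python3 knob.py f3
```

```text
TCP rack [-162.5  -71.2] [ 0.4654 -0.0666  0.3463] rot [-90.   -0.    1.6] F [ 0.6  0.4 -0.8] q [-55. -13.  52.  99.  10.  89.  87.] t 46.35
scene tab n 86 mean [-21.8  21.3 248.2] y 10.0 28.0 top 271.0
scene tab n 99 mean [-21.8  86.9 249.1] y 74.0 95.0 top 271.0
scene tab n 100 mean [-21.5 151.4 249.2] y 140.0 160.0 top 271.0
scene tab n 111 mean [-24.3 222.4 248.1] y 210.0 229.0 top 271.0
top tab n 29 mean [-25.5  17.7 258.7] y 10.0 25.0 top 273.0
top tab n 28 mean [-26.2  82.1 254.7] y 75.0 90.0 top 271.0
top tab n 33 mean [-25.2 147.5 257.2] y 140.0 155.0 top 270.0
top tab n 30 mean [-27.8 217.1 257.3] y 210.0 226.0 top 271.0
wrist bar 307 [ 0.4092 -0.3489  0.0645] ((409.44384765625, -350.561279296875), (15.032349586486816, 49.472068786621094), 88.95036315917969) 0.0651
wrist skirt 360 [ 0.4089 -0.3375  0.033 ] ((407.4352111816406, -338.2572021484375), (50.86299133300781, 25.793821334838867), 9.494555473327637) 0.0327
top bar 64 [ 0.409  -0.3501  0.0646] ((408.6219787597656, -350.3072814941406), (14.306370735168457, 47.13475036621094), 88.8515625) 0.0653
top skirt 93 [ 0.4096 -0.3453  0.0332] ((411.7874450683594, -349.93365478515625), (47.089256286621094, 50.260162353515625), 32.360660552978516) 0.0333
[ 0.46537808 -0.06656669  0.34625474] [-8.99965651e+01 -3.94528852e-03  1.62513530e+00] [ 0.10709393  0.30582193 -0.71570633]
```

```bash
python3 -c "
from cell import job
print(job.sign_off())"
```

```text
the job is handed in; nothing more can be done
None
```

The hob is off and all four caddies hang past the board's edge. I handed the job in at about 46 s on the robot's clock; the hand-in reports no verdict.

- **Knob:** I pressed it about 6 mm, turned it about 58° clockwise to the stop and let it spring up. The last check showed its bar at about -1° and its top at 65 mm, the same height as before I pressed it.
- **Caddies:** They hang at about y 18, 83, 148 and 217 mm in the rack's frame, upright, with origins about 62 mm up. Two readings 1 s apart agreed within 1 mm, so they are still.
- **Others:** The networks found the pot, bottle and jar within a few mm of where they started. The gripper is clear of everything.
- **Checks that disagreed:**
  - The top and scene cameras differ by about 4 mm on the hung positions, well inside the limits.
  - Just after release the knob read about 3 mm low while the arm was still settling; later readings were normal.
  - Joint 3 crept to 66° of its 71° limit, so I unwound the wrist before the last caddy.

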